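Pack the brass cuffs into the display case

TASK

Pack the finished brass cuffs away: take the mallet off the display case and lay it on the cork mat, then lever the closed lid up with the thin blade through the slot in the case's front and open it wide (past upright or nearly so). Put every cuff that is on the grey tray into the case, flat on its floor beside one another, with its gap facing the case's front, the side with the slot. Finish with the lid fully shut and the mallet and the blade both lying on the cork mat, and do not disturb the pliers, the jar or the stack of brass strips.

Things in the scene. Friction and masses are not known exactly. Their poses are not given: they have to be found in the camera images.
- case: Dark wooden display case, fixed: 190 (own x) x 230 (own y) x 75 mm high without lid, walls 8 mm. Origin: centre of its underside; own -x is the front, +x the hinge side. Inner floor (grey lined) 30 mm above the bench, rim 75 mm. In the middle of the front wall's top edge a slot 70 mm wide, 12 mm high (63 to 75 mm above the bench) goes right through under the lid; a brass strip marks it.
- lid (a joint): Lid angle, rad: 0 shut, grows as it opens, at most 1.8 (1.57 upright). A flat board 190 x 230 x 10 mm, 0.2 kg, flush with the case's outside, no handle; its underside (75 mm above the bench when shut) lies in the plane of the hinge axis. The hinge is stiff (0.3 N m friction): the lid stays where it is left and must be pushed shut; raising it from mid-depth takes about 5 N.
- lid_hinge (a point): Middle of the lid's hinge axis: on the case at own (+95, 0, 75) mm; the axis runs along the case's own y.
- lid_edge (a point): Middle of the lower front edge of the lid (moves with the lid), 190 mm from the hinge axis; above the slot when shut.
- slot (a point): Centre of the slot's mouth, in the front face of the case, at own (-95, 0, 69) mm.
- mat: Cork mat fixed to the bench, 280 (own x) x 200 (own y) x 3 mm; origin centre of its underside.
- tray: Grey enamel tray fixed to the bench, 240 x 240 mm, floor 4 mm above the bench, rim 12 mm high and 6 mm thick; origin centre of its underside.
- mallet: Wooden mallet, about 110 g, lying on the lid at the start: head a cylinder 38 mm diameter, 74 mm long along own y; round handle 18 mm thick running 174 mm along own -x and sloping down so that its end also rests on the surface. Origin: underside of the head, midway; own z up as it lies.
- mallet_grip (a point): Point on the axis of the mallet's handle near its balance point, 50 mm from the head's axis, 16 mm above the surface it lies on.
- blade: Thin blade tool, about 90 g, lying flat on the mat: straight wooden handle 95 mm long (own x -95 to 0), 20 wide, 24 high; steel blade 95 mm long (own x 0 to 95), 20 wide, 2.5 thick, flush with the handle's underside. Origin: on the underside where handle and blade meet; own x points to the tip, z up as it lies.
- blade_grip (a point): Centre of the handle's section 25 mm behind its front end, near the balance point, 12 mm above the underside.
- blade_tip (a point): Tip of the steel blade, mid-thickness, own (95, 0, 1.25) mm.
- cuff0: Open brass cuff, 40 g (2 to 4 of the four are there; None if absent): an upright-standing C-shaped band 46 mm across, 22 mm high, wall 3 mm, resting flat on the tray. Origin: centre of its underside; z up; the gap in the band (about 30 degrees wide) lies towards own +x.
- cuff0_gap (a point): Direction mark of cuff0: a point in the air 100 mm out from its centre along own +x, i.e. out through the gap, 11 mm above its underside.
- cuff1: Open brass cuff, 40 g (2 to 4 of the four are there; None if absent): an upright-standing C-shaped band 46 mm across, 22 mm high, wall 3 mm, resting flat on the tray. Origin: centre of its underside; z up; the gap in the band (about 30 degrees wide) lies towards own +x.
- cuff1_gap (a point): Direction mark of cuff1: a point in the air 100 mm out from its centre along own +x, i.e. out through the gap, 11 mm above its underside.
- cuff2: Open brass cuff, 40 g (2 to 4 of the four are there; None if absent): an upright-standing C-shaped band 46 mm across, 22 mm high, wall 3 mm, resting flat on the tray. Origin: centre of its underside; z up; the gap in the band (about 30 degrees wide) lies towards own +x.
- cuff2_gap (a point): Direction mark of cuff2: a point in the air 100 mm out from its centre along own +x, i.e. out through the gap, 11 mm above its underside.
- cuff3: Open brass cuff, 40 g (2 to 4 of the four are there; None if absent): an upright-standing C-shaped band 46 mm across, 22 mm high, wall 3 mm, resting flat on the tray. Origin: centre of its underside; z up; the gap in the band (about 30 degrees wide) lies towards own +x.
- cuff3_gap (a point): Direction mark of cuff3: a point in the air 100 mm out from its centre along own +x, i.e. out through the gap, 11 mm above its underside.
- pliers: Small pliers with red handles, 150 mm long, lying beyond the tray; leave alone. Origin at the joint, underside.
- polish: Jar of polish, 56 mm diameter, 85 mm high, beyond the mat; leave alone. Origin: centre of its underside.
- blanks: Stack of three flat brass strips 122 x 22 x 12 mm overall, beyond the case; leave alone. Origin: centre of its underside.
Things that resemble listed ones, but are neither listed nor needed, are in the scene too. There is more than one size of the blade; the job needs the largest. Leave any green or purple look-alike of the cuff1 alone.

How it is judged (in metres and radians):
On the way, in this order (a step that is already met when the one before it is completed fails the run):
1. the mallet lies on the cork mat, let go, while the lid is still shut (x of mallet_grip in the frame of mat between -0.14 and 0.14 m and y of mallet_grip in the frame of mat between -0.1 and 0.1 m and height (world z) of mallet_grip below 0.032 m and linear speed of mallet below 0.03 m/s and value of joint lid below 0.05 rad and contact force between the fingers and mallet below 0.1 N), for 0.2 s.
2. the blade, and not the fingers, lifts the lid past 0.15 rad (value of joint lid above 0.15 rad and contact force between blade and lid above 0.3 N and contact force between the fingers and lid below 0.1 N), for 0.05 s.
3. the lid is wide open (past 1.3 rad) (value of joint lid above 1.3 rad), for 0.2 s.
4. every cuff stands flat in the open case, gap to the front (x of cuff0 in the frame of case between -0.075 and 0.075 m and y of cuff0 in the frame of case between -0.095 and 0.095 m and z of cuff0 in the frame of case between 0.024 and 0.037 m and angle between each of cuff0, cuff1, cuff2, cuff3's own z axis and vertical below 0.15 rad and angle between the x axis of each of cuff0, cuff1, cuff2, cuff3 and the x axis of case, either way round below 0.5 rad and x of each of cuff0_gap, cuff1_gap, cuff2_gap, cuff3_gap in the frame of case below 0 m and linear speed of each of cuff0, cuff1, cuff2, cuff3 below 0.03 m/s and x of cuff1 in the frame of case between -0.075 and 0.075 m and y of cuff1 in the frame of case between -0.095 and 0.095 m and z of cuff1 in the frame of case between 0.024 and 0.037 m and x of cuff2 in the frame of case between -0.075 and 0.075 m and y of cuff2 in the frame of case between -0.095 and 0.095 m and z of cuff2 in the frame of case between 0.024 and 0.037 m and x of cuff3 in the frame of case between -0.075 and 0.075 m and y of cuff3 in the frame of case between -0.095 and 0.095 m and z of cuff3 in the frame of case between 0.024 and 0.037 m and value of joint lid above 0.8 rad), for 0.2 s.
At the end, for the whole second after the job is handed in: The lid is shut (below 0.04 rad); every cuff present stands flat on the case's floor (tilt below 0.15 rad) with its gap within 0.5 rad of the case's front direction; the mallet and the blade lie at rest on the cork mat (their grip points over the mat and at lying height) (value of joint lid below 0.04 rad and x of cuff0 in the frame of case between -0.075 and 0.075 m and y of cuff0 in the frame of case between -0.095 and 0.095 m and z of cuff0 in the frame of case between 0.024 and 0.037 m and angle between each of cuff0, cuff1, cuff2, cuff3's own z axis and vertical below 0.15 rad and angle between the x axis of each of cuff0, cuff1, cuff2, cuff3 and the x axis of case, either way round below 0.5 rad and x of each of cuff0_gap, cuff1_gap, cuff2_gap, cuff3_gap in the frame of case below 0 m and linear speed of each of cuff0, cuff1, cuff2, cuff3, mallet, blade below 0.03 m/s and x of cuff1 in the frame of case between -0.075 and 0.075 m and y of cuff1 in the frame of case between -0.095 and 0.095 m and z of cuff1 in the frame of case between 0.024 and 0.037 m and x of cuff2 in the frame of case between -0.075 and 0.075 m and y of cuff2 in the frame of case between -0.095 and 0.095 m and z of cuff2 in the frame of case between 0.024 and 0.037 m and x of cuff3 in the frame of case between -0.075 and 0.075 m and y of cuff3 in the frame of case between -0.095 and 0.095 m and z of cuff3 in the frame of case between 0.024 and 0.037 m and x of mallet_grip in the frame of mat between -0.14 and 0.14 m and y of mallet_grip in the frame of mat between -0.1 and 0.1 m and height (world z) of mallet_grip below 0.032 m and x of blade_grip in the frame of mat between -0.14 and 0.14 m and y of blade_grip in the frame of mat between -0.1 and 0.1 m and height (world z) of blade_grip below 0.025 m); the robot touches nothing.
It fails at once if the pliers are moved more than 20 mm (distance of pliers from where it was at the start of the episode above 0.02 m).
It fails at once if the jar is moved more than 20 mm (distance of polish from where it was at the start of the episode above 0.02 m).
It fails at once if the brass strips are moved more than 20 mm (distance of blanks from where it was at the start of the episode above 0.02 m).
Of cuff0, cuff1, cuff2, cuff3 only 2 to 4 are there at a start; the rules pass over those that are not, and their reading is None.
At some moment in a run one of cuff0, cuff1, cuff2, cuff3, mallet, blade may be knocked a few centimetres aside while the robot is not near it.
It also fails if it takes over 210 s, if anything falls off the work surface, if the arm or the gripper's body presses on something with over 40 N, if the wrist force passes 120 N, or if a joint passes its speed limit or range.

ROBOT

A 6-joint arm with a two-finger parallel gripper is mounted at the origin on the work surface. World frame = base frame: x ahead of the robot, y to its left, z up, the work surface at z = 0. Lengths are in mm, angles in rad, forces in N, time in s.
With the tool pointing down it reaches from about 350 to 975 mm from the base axis. Payload 17.4 kg.
Tool frame: the origin (TCP) lies midway between the tips of the shut fingers; the grasp point (between the pads) lies 19 mm behind it (grip_depth is the distance from the TCP to the grasp point, in mm); z points along the fingers, y is the line along which they close (so a half turn about z gives the same grasp; the last joint's range is limited). The gripper opens to 85 mm and grips with 20 to 120 N. Pads are 22 mm wide; open, the fingers measure 114 mm over their backs; the gripper's body (76 mm by 85 mm) begins 54 mm behind the grasp point. The pads swing forward as they close: fully open they stand 13 mm farther back than shut.
Start: joints at [1.115, 0.116, 1.442, -0, 1.584, -0.038], TCP at [273.89, 616.941, 204.103] pointing down, gripper open.
Joint ranges: [-2.83, 2.83], [-0.83, 2.19], [0.07, 2.5], [-1.14, 4.28], [0.01, 3], [-2.97, 2.97]. Speed limits (rad/s): [1.89, 1.89, 2.22, 3.14, 3.14, 3.14].

INTERFACE

Orientations are given as [roll, pitch, yaw] about the fixed x, y, z axes, in that order (R = Rz(yaw) Ry(pitch) Rx(roll)).
In Python, from workcell import get_state, read_camera, job_done, masks_of, spot_point, grip_depth gives the robot as it stands.
- The arm moves only by the tool drive_tool, never from a script. Its argument "increments" is a list of rows, each an object of numbers: "jaw": the closure, from -1 (fully open) to 1 (shut); "x", "y", "z": the shift along the tool's x, y, z scaled (see below); "spin": the turn about the tool's z scaled (see below). A call has 1 to 20 rows; each row is the pose to reach, as a shift and turn from the pose commanded when the call began, along the tool's axes at that moment; what a row does not reach only later rows make up. The controller multiplies each number of a shift by 0.08 m and each number of a turn by 120 degrees. A row lasts 1/10 s, in which the tool goes at most 50 mm and 8.59 degrees, less where a joint would pass 70% of its speed; a pose out of reach is approached as far as the arm can. A call with a number of a shift or a turn outside -1 to 1 is refused whole. A call with a gripper value outside its range is refused whole. The fingers move at their own pace and stop on an object; "force" is the grip in N (left out, the last holds). Time passes only in rows, so rows that repeat a pose let the fingers close. It gives the time, the measured TCP pose, the force, the opening and the grip force at its end, in the units of the state.
- get_state(): the state, without advancing time (a new reading comes with each control period).
- read_camera(name): name is "scene" or "top" or "wrist"; returns a dict with "pixels" (420x560x3 uint8, blue, green, red), "depth" (420x560 float32, mm along the optical axis (not along the pixel's ray), 0 where there is no reading), "fx", "fy", "cx", "cy" (pixels), "rvec" (rotation vector, rad) and "tvec" (3), from world to camera coordinates, as OpenCV has them; the wrist camera has in their place "T_tool_cam" (4x4, takes a point from camera to tool coordinates, whose origin is the TCP and whose axes are the flange's). Camera axes: x right, y down, z forward; pixel columns grow to the right and rows downward; lengths in mm; the calibration is good to about 2 mm. A picture is of the moment at which its call begins: read the wrist's pose just before it.
- job_done(): hands the job in; it is judged then, once.
Trained networks look in a picture, given as the dict that the camera call returned (one of the last four; its "shot" number tells which), for a name from the list of things; names that differ only in an ending like _2 or _b are one class to them, and where a whole thing is asked for, a point or a joint stands for the part that bears it (a point fixed in the world has none). Each returns a list of dicts, best first, with "conf" (0 to 1); they miss things now and then, are a little off and sometimes report something else, mostly with a low value. They report only what shows in the picture. A call takes as long as a camera call. They do not tell look-alikes from the thing itself.
- masks_of(picture, target): "mask" (420x560 bool, what is visible of it).
- spot_point(picture, target): "xyz" ([x, y, z] in mm, in the coordinates of the camera as it stood for that picture, good to about 4 mm: a listed point, or the origin of a listed thing).
The state is a dict: "t": time; "q": joint angles; "joint_vel": joint speeds; "joint_efforts": joint torques, N m; "eef_pos": TCP position; "ee_rot": TCP orientation; "force": force on the tool from outside, world axes, zero at the start; "torque": the same for the moment, N m; "grip_width": finger opening in mm; "grip_force": force on a finger pad.
Only numpy, scipy, OpenCV 4.12 (cv2) and the standard library are available. Lean on these libraries where they do the work, as an engineer would, in place of code of your own. Each camera call takes 0.05 s, during which the arm holds its last target. There are 200 camera calls.

## Working session

There is one attempt and no reset: what is moved stays moved. The work goes in short steps, Python scripts to look and compute and a tool call to move; the robot and the scene stay as the last step left them, time stands still between calls to the robot, and variables do not carry over. Pictures are saved under pics/ and viewed, at most 14 in all, crops included, and the job is handed in when it is done.

Besides the shell and the picture viewer there is one more tool, called as name(argument=value, ...), one argument or row to a line, values as JSON. drive_tool: Moves the arm, as the interface text tells. Its arguments: {"type":"object","properties":{"increments":{"type":"array"},"force":{"type":"number"}},"required":["increments"]}

```bash
ls; mkdir -p pics; cat > h.py <<'E'
import numpy as np, cv2, sys
from scipy.spatial.transform import Rotation as R
from workcell import get_state, read_camera, job_done, masks_of, spot_point, grip_depth
def cam(name):
    s=get_state(); p=read_camera(name)
    if name=="wrist":
        T=np.eye(4);T[:3,:3]=R.from_euler('xyz',s['ee_rot']).as_matrix();T[:3,3]=s['eef_pos']
        p['W']=T@np.array(p['T_tool_cam'])
    else:
        M=np.eye(4);M[:3,:3]=cv2.Rodrigues(np.array(p['rvec'],float))[0];M[:3,3]=np.array(p['tvec']).ravel()
        p['W']=np.linalg.inv(M)
    return p
def tw(p,x): return p['W'][:3,:3]@np.array(x)+p['W'][:3,3]
def cloud(p,m=None):
    d=p['depth']; v,u=np.nonzero((d>0)&(m if m is not None else True)); z=d[v,u]
    c=np.c_[(u-p['cx'])/p['fx']*z,(v-p['cy'])/p['fy']*z,z]
    return c@p['W'][:3,:3].T+p['W'][:3,3]
def pts(p,names,n=5,cmin=.2):
    for k in names:
        for o in spot_point(p,k)[:n]:
            if o['conf']>cmin: print(k,round(o['conf'],2),np.round(tw(p,o['xyz']),1))
def save(p,f): cv2.imwrite('pics/'+f,p['pixels'])
E
python3 - <<'E'
from h import *
s=get_state();print({k:np.round(v,3) for k,v in s.items()},grip_depth)
for n in("top","scene"):
    p=cam(n);save(p,n+'0.png');print(n,np.round(p['W'],2).tolist(),p['fx'])
    pts(p,['case','lid_hinge','lid_edge','slot','mat','tray','mallet','mallet_grip','blade','blade_grip','blade_tip','cuff0','cuff0_gap','pliers','polish','blanks'])
E
```

```text
pics
{'t': np.float64(0.0), 'q': array([ 1.115,  0.117,  1.442, -0.   ,  1.584, -0.038]), 'joint_vel': array([-0.   , -0.   ,  0.001,  0.002, -0.001,  0.   ]), 'joint_efforts': array([-1.000e-03, -7.320e+01, -6.325e+01, -0.000e+00,  6.000e-03,
       -0.000e+00]), 'eef_pos': array([273.79 , 616.715, 203.31 ]), 'ee_rot': array([-3.14 , -0.   ,  2.724]), 'force': array([-0.318, -0.224, -0.802]), 'torque': array([0.002, 0.012, 0.046]), 'grip_force': np.float64(0.0), 'grip_width': np.float64(85.547)} 18.700000000000003
top [[0.0, -0.99, 0.14, 299.98], [-1.0, -0.0, -0.0, 96.2], [0.0, -0.14, -0.99, 1586.82], [0.0, 0.0, 0.0, 1.0]] 518.1384122766966
case 0.92 [ 509.6 -246.7    3.5]
case 0.56 [720.4 281.7  -1.6]
lid_hinge 0.96 [ 499.4 -338.    74.7]
lid_edge 0.76 [ 511.2 -154.    73. ]
lid_edge 0.5 [ 766.3 -115.8    1.9]
slot 0.93 [ 511.4 -151.    69.5]
mat 0.79 [515.9  60.4  -1.4]
tray 0.96 [506.3 337.8   3.1]
tray 0.26 [753.9  28.2   1.3]
mallet 0.68 [ 564.1 -272.3   85. ]
mallet 0.39 [4.411e+02 2.615e+02 2.000e-01]
mallet_grip 0.63 [ 501.  -337.    76.6]
mallet_grip 0.6 [ 513.7 -261.8  100
[... 1171 characters left out ...]
  86.4]
mallet 0.35 [ 513.4 -265.1  101.5]
mallet_grip 0.91 [ 517.4 -263.2  102.5]
blade 0.9 [508.9   6.    1.6]
blade 0.81 [272.7 263.8  -0.6]
blade 0.44 [ 256.1 -228.6   -1.2]
blade_grip 0.93 [485.   10.   11.8]
blade_grip 0.65 [ 273.4 -220.2   11.1]
blade_grip 0.64 [256.2 274.3  12.8]
blade_tip 0.9 [605.6  -1.3   4.8]
blade_tip 0.66 [329.3 222.4   1.1]
blade_tip 0.46 [ 191.2 -252.6    3.3]
blade_tip 0.41 [761.2  31.    4.8]
cuff0 0.95 [691.2 428.8   1.3]
cuff0 0.87 [765.3 369.4  -1.7]
cuff0 0.74 [563.9 278.5   2.7]
cuff0 0.54 [442.6 266.6   7.9]
pliers 0.62 [509.5 333.8   1.3]
pliers 0.61 [ 7.235e+02  2.793e+02 -6.000e-01]
polish 0.91 [761.1  31.    3.8]
blanks 0.97 [ 759.6 -123.5   -1.1]
```

View pics/top0.png

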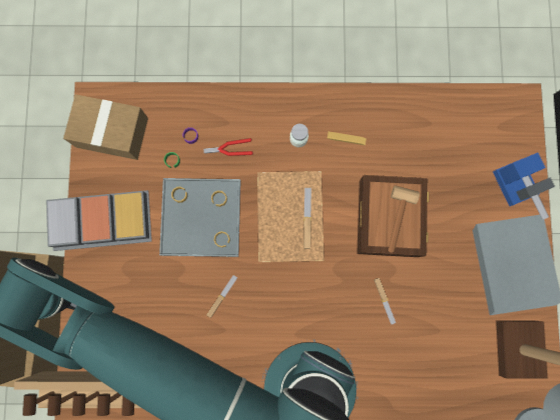

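View pics/scene0.png

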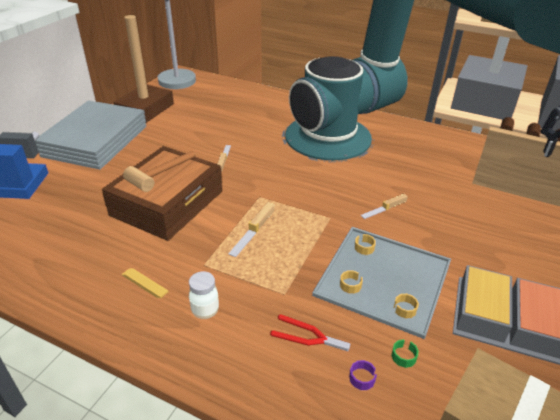

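The top view shows three brass cuffs on the tray, at pixels (179,195), (219,199) and (221,239). The long blade is on the mat at (307,218), and the mallet is on the lid at (400,215). The scene view shows the brass slot strip facing the mat (+y), and green and purple rings off the tray. I'll start moving towards the mallet.

drive_tool(
  increments=[
    {"jaw": -1, "z": -0.6, "spin": -0.199},
    {"jaw": -1, "z": -0.9, "spin": -0.199},
    {"jaw": -1, "z": -0.9, "spin": -0.199},
    {"jaw": -1, "z": -0.9, "spin": -0.199},
  ],
)

```text
invalid input at $.increments[0]: expected keys jaw, x, y, z, spin
```

drive_tool(
  increments=[
    {"jaw": -1, "x": -0.2, "y": -0.5},
    {"jaw": -1, "x": -0.4, "y": -1},
    {"jaw": -1, "x": -0.4, "y": -1},
  ],
)

```text
invalid input at $.increments[0]: expected keys jaw, x, y, z, spin
```

drive_tool(
  increments=[
    {"jaw": -1, "x": -0.2, "y": -0.5},
    {"jaw": -1, "x": -0.4, "y": -1},
  ],
)

```text
invalid input at $.increments[0]: expected keys jaw, x, y, z, spin
```

drive_tool(
  increments=[
    {"jaw": -1, "x": 0, "y": 0, "z": -0.6, "spin": -0.199},
    {"jaw": -1, "x": 0, "y": 0, "z": -0.9, "spin": -0.199},
    {"jaw": -1, "x": 0, "y": 0, "z": -0.9, "spin": -0.199},
    {"jaw": -1, "x": 0, "y": 0, "z": -0.9, "spin": -0.199},
  ],
)

```text
t: 2.1
eef_pos: [274.0, 617.1, 276.8]
ee_rot: [3.141, 0.001, -3.141]
force: [0.4, 0.1, -0.7]
grip_width: 85.7
grip_force: 0.0
```

drive_tool(
  increments=[
    {"jaw": -1, "x": -0.2, "y": -0.5, "z": 0, "spin": 0},
    {"jaw": -1, "x": -0.4, "y": -1, "z": 0, "spin": 0},
    {"jaw": -1, "x": -0.4, "y": -1, "z": 0, "spin": 0},
  ],
)

```text
t: 2.4
eef_pos: [307.1, 533.7, 276.0]
ee_rot: [-3.141, 0.0, 3.134]
force: [-0.3, -0.7, -0.4]
grip_width: 85.2
grip_force: 0.0
```

drive_tool(
  increments=[
    {"jaw": -1, "x": -0.2, "y": -0.5, "z": 0, "spin": 0},
    {"jaw": -1, "x": -0.4, "y": -1, "z": 0, "spin": 0},
  ],
)

```text
t: 2.6
eef_pos: [337.5, 456.1, 274.9]
ee_rot: [-3.14, -0.001, 3.138]
force: [0.7, 0.9, 1.1]
grip_width: 85.5
grip_force: 0.0
```

drive_tool(
  increments=[
    {"jaw": -1, "x": -0.1, "y": -0.5, "z": 0, "spin": 0},
    {"jaw": -1, "x": -0.25, "y": -1, "z": 0, "spin": 0},
  ],
)

```text
t: 2.8
eef_pos: [357.4, 375.6, 275.3]
ee_rot: [-3.141, -0.001, 3.137]
force: [-0.2, 0.9, 0.1]
grip_width: 85.4
grip_force: 0.0
```

drive_tool(
  increments=[
    {"jaw": -1, "x": -0.1, "y": -0.5, "z": 0, "spin": 0},
    {"jaw": -1, "x": -0.25, "y": -1, "z": 0, "spin": 0},
  ],
)

```text
t: 3.0
eef_pos: [377.3, 295.6, 275.5]
ee_rot: [-3.141, -0.001, 3.137]
force: [1.7, -0.5, 0.8]
grip_width: 85.3
grip_force: 0.0
```

drive_tool(
  increments=[
    {"jaw": -1, "x": -0.1, "y": -0.5, "z": 0, "spin": 0},
    {"jaw": -1, "x": -0.25, "y": -1, "z": 0, "spin": 0},
  ],
)

```text
t: 3.2
eef_pos: [397.3, 215.6, 275.6]
ee_rot: [-3.141, -0.0, 3.138]
force: [1.0, 0.5, 0.3]
grip_width: 85.0
grip_force: 0.0
```

drive_tool(
  increments=[
    {"jaw": -1, "x": -0.1, "y": -0.5, "z": 0, "spin": 0},
    {"jaw": -1, "x": -0.25, "y": -1, "z": 0, "spin": 0},
  ],
)

```text
t: 3.4
eef_pos: [417.2, 135.5, 275.7]
ee_rot: [3.142, -0.0, 3.137]
force: [0.9, 0.6, 0.3]
grip_width: 85.3
grip_force: 0.0
```

drive_tool(
  increments=[
    {"jaw": -1, "x": -0.1, "y": -0.5, "z": 0, "spin": 0},
    {"jaw": -1, "x": -0.25, "y": -1, "z": 0, "spin": 0},
  ],
)

```text
t: 3.6
eef_pos: [437.2, 55.4, 275.7]
ee_rot: [3.141, -0.0, 3.137]
force: [0.5, -0.2, -1.4]
grip_width: 85.2
grip_force: 0.0
```

drive_tool(
  increments=[
    {"jaw": -1, "x": -0.1, "y": -0.5, "z": 0, "spin": 0},
    {"jaw": -1, "x": -0.25, "y": -1, "z": 0, "spin": 0},
  ],
)

```text
t: 3.8
eef_pos: [457.2, -24.7, 275.7]
ee_rot: [3.141, -0.0, 3.137]
force: [0.5, 0.6, 0.5]
grip_width: 85.4
grip_force: 0.0
```

drive_tool(
  increments=[
    {"jaw": -1, "x": -0.1, "y": -0.5, "z": 0, "spin": 0},
    {"jaw": -1, "x": -0.25, "y": -1, "z": 0, "spin": 0},
  ],
)

```text
t: 4.0
eef_pos: [477.2, -104.8, 275.6]
ee_rot: [3.141, -0.0, 3.137]
force: [1.1, -0.3, -0.0]
grip_width: 85.3
grip_force: 0.0
```

drive_tool(
  increments=[
    {"jaw": -1, "x": -0.1, "y": -0.5, "z": 0, "spin": 0},
    {"jaw": -1, "x": -0.25, "y": -1, "z": 0, "spin": 0},
    {"jaw": -1, "x": -0.25, "y": -1, "z": 0, "spin": 0},
  ],
)

```text
t: 4.3
eef_pos: [497.6, -186.7, 274.3]
ee_rot: [3.141, -0.002, 3.134]
force: [-0.0, 0.5, 0.4]
grip_width: 85.6
grip_force: 0.0
```

```bash
cat >> h.py <<'E'
def axis(p,m,zlo,zhi):
    c=cloud(p,m);c=c[(c[:,2]>zlo)&(c[:,2]<zhi)]; mu=np.median(c,0); w,v=np.linalg.eigh(np.cov((c-mu)[:,:2].T)); return mu,v[:,1],len(c)
def wr(f,names,n=3):
    s=get_state();print(np.round(s['eef_pos'],1),np.round(s['ee_rot'],3))
    p=cam('wrist');save(p,f);pts(p,names,n);return p
E
python3 - <<'E'
from h import *
p=wr('w1.png',['mallet','mallet_grip','case','lid_edge','slot','lid_hinge'])
for o in masks_of(p,'mallet')[:2]:
    print(o['conf'],axis(p,o['mask'],85,130))
E
```

```text
[ 497.6 -186.7  274.3] [ 3.141e+00 -2.000e-03  3.134e+00]
mallet_grip 0.6 [ 518.6 -261.3   97.9]
case 0.73 [ 509.4 -246.9    4.6]
lid_edge 0.55 [ 515.3 -150.4   72.3]
lid_hinge 0.9 [ 502.5 -341.6   75.7]
0.61 (array([ 538.27929487, -256.03122346,  109.1939327 ]), array([-0.96505955,  0.26203066]), 5994)
```

View pics/w1.png

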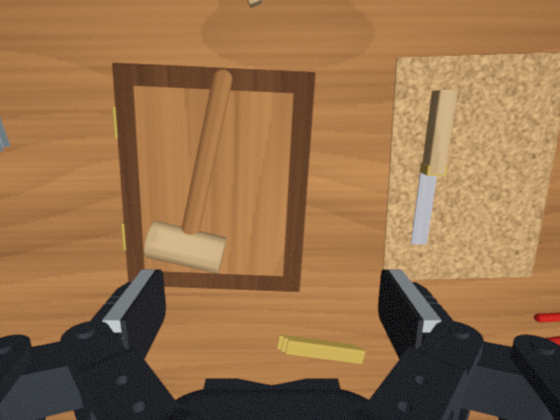

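The wrist view confirms the layout. The mallet handle runs from (222,75) to (185,240), tilted about 0.21 rad, and the blade is on the mat at right. I'll descend and grasp the mallet.

drive_tool(
  increments=[
    {"jaw": -1, "x": -0.12, "y": -0.5, "z": 0.2, "spin": 0.05},
    {"jaw": -1, "x": -0.24, "y": -0.94, "z": 0.6, "spin": 0.1},
    {"jaw": -1, "x": -0.24, "y": -0.94, "z": 1, "spin": 0.1},
    {"jaw": -1, "x": -0.24, "y": -0.94, "z": 1, "spin": 0.1},
  ],
)

```text
t: 5.1
eef_pos: [514.8, -257.9, 191.6]
ee_rot: [3.14, -0.006, 2.931]
force: [-0.6, 0.3, 0.1]
grip_width: 85.5
grip_force: 0.0
```

drive_tool(
  increments=[
    {"jaw": -1, "x": 0, "y": 0, "z": 0.5, "spin": 0},
    {"jaw": -1, "x": 0, "y": 0, "z": 1, "spin": 0},
    {"jaw": -1, "x": 0, "y": 0, "z": 1, "spin": 0},
  ],
)

```text
t: 5.4
eef_pos: [514.8, -256.8, 113.1]
ee_rot: [3.14, -0.005, 2.932]
force: [0.1, -0.3, 0.2]
grip_width: 85.4
grip_force: 0.0
```

```bash
python3 - <<'E'
from h import *
p=wr('w2.png',['mallet','mallet_grip'])
E
```

```text
[ 514.8 -256.8  113.1] [ 3.14  -0.005  2.932]
mallet 0.74 [ 565.4 -276.    84.4]
mallet_grip 0.94 [ 517.7 -260.3   98.9]
```

View pics/w2.png

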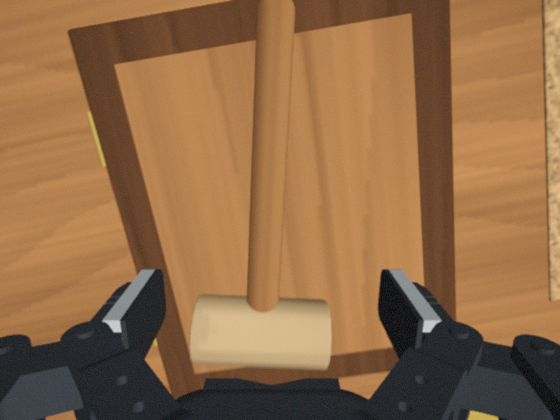

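The handle is centred between the fingers, with pads at x≈150 and x≈400, and the head is below at (262,330). I'll lower the last bit and close.

drive_tool(
  increments=[
    {"jaw": -1, "x": 0, "y": -0.045, "z": 0.15, "spin": 0.015},
    {"jaw": -1, "x": 0, "y": -0.045, "z": 0.3, "spin": 0.015},
    {"jaw": 0.2, "x": 0, "y": -0.045, "z": 0.3, "spin": 0.015},
    {"jaw": 1, "x": 0, "y": -0.045, "z": 0.3, "spin": 0.015},
    {"jaw": 1, "x": 0, "y": -0.045, "z": 0.3, "spin": 0.015},
    {"jaw": 1, "x": 0, "y": -0.045, "z": 0.3, "spin": 0.015},
    {"jaw": 1, "x": 0, "y": -0.045, "z": 0.3, "spin": 0.015},
    {"jaw": 1, "x": 0, "y": -0.045, "z": 0.3, "spin": 0.015},
    {"jaw": 1, "x": 0, "y": -0.045, "z": 0.3, "spin": 0.015},
    {"jaw": 1, "x": 0, "y": -0.045, "z": 0.3, "spin": 0.015},
  ],
  force=50,
)

```text
t: 6.55
eef_pos: [515.5, -262.0, 92.2]
ee_rot: [-3.142, 0.0, 2.9]
force: [-0.3, 0.2, -0.6]
grip_width: 0.1
grip_force: 0.0
```

drive_tool(
  increments=[
    {"jaw": 1, "x": 0, "y": 0, "z": -0.1, "spin": 0},
    {"jaw": 1, "x": 0, "y": 0, "z": -0.4, "spin": 0},
    {"jaw": 1, "x": 0, "y": 0, "z": -0.8, "spin": -0.05},
    {"jaw": 1, "x": 0, "y": 0, "z": -0.8, "spin": -0.115},
    {"jaw": 1, "x": 0, "y": 0, "z": -0.8, "spin": -0.115},
    {"jaw": 1, "x": 0, "y": 0, "z": -0.8, "spin": -0.115},
  ],
)

```text
t: 7.15
eef_pos: [515.3, -261.9, 155.9]
ee_rot: [3.141, -0.0, 3.137]
force: [-0.2, -0.6, -0.2]
grip_width: -0.5
grip_force: 0.0
```

```bash
python3 - <<'E'
from h import *
p=wr('w3.png',['mallet','mallet_grip'])
c=cloud(p); 
for o in masks_of(p,'mallet')[:1]:
    c=cloud(p,o['mask'])
    for x in (430,460,490,500,510,520,530,540): 
        q=c[abs(c[:,0]-x)<3]; print(x,np.round(np.percentile(q[:,1],[2,50,98]),1) if len(q) else '',np.round(np.percentile(q[:,2],[50,95]),1) if len(q) else '')
E
```

```text
[ 515.3 -261.9  155.9] [ 3.141 -0.     3.137]
mallet 0.7 [ 565.5 -275.2   85.3]
mallet_grip 0.84 [ 519.  -262.4   99.6]
430 [-247.8 -239.6 -230.6] [103.4 105.3]
460 [-256.  -247.3 -238.2] [105.3 107.1]
490 [-263.6 -255.6 -246. ] [107.2 108.9]
500 [-266.1 -258.  -248.3] [107.7 109.7]
510 [-268.8 -260.5 -251.6] [108.4 110.2]
520 [-271.5 -263.7 -254.1] [109.2 111. ]
530 [-274.3 -265.7 -256.7] [109.6 111.3]
540 [-305.5 -296.2 -261.2] [109.1 116.1]
```

View pics/w3.png

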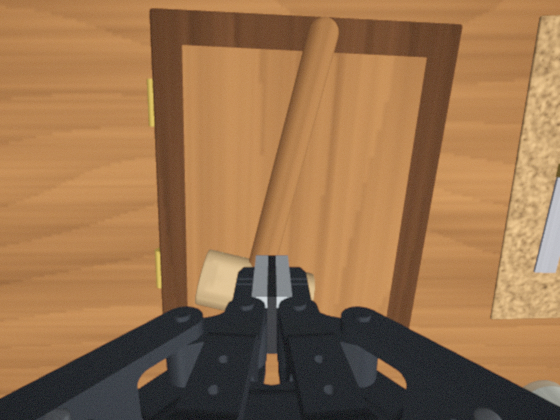

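The first grasp closed above the handle: the view shows shut fingers and the mallet unmoved. I'll go lower and match the measured handle angle.

drive_tool(
  increments=[
    {"jaw": -1, "x": -0.02, "y": 0, "z": 0, "spin": 0.06},
    {"jaw": -1, "x": -0.02, "y": 0, "z": 0, "spin": 0.122},
    {"jaw": -1, "x": -0.02, "y": 0, "z": 0, "spin": 0.122},
    {"jaw": -1, "x": -0.02, "y": 0, "z": 0.2, "spin": 0.122},
    {"jaw": -1, "x": -0.02, "y": 0, "z": 0.5, "spin": 0.122},
    {"jaw": -1, "x": -0.02, "y": 0, "z": 0.7, "spin": 0.122},
    {"jaw": -1, "x": -0.02, "y": 0, "z": 0.8, "spin": 0.122},
    {"jaw": -1, "x": -0.02, "y": 0, "z": 0.8, "spin": 0.122},
    {"jaw": -1, "x": -0.02, "y": 0, "z": 0.8, "spin": 0.122},
    {"jaw": -1, "x": -0.02, "y": 0, "z": 0.8, "spin": 0.122},
    {"jaw": -1, "x": -0.02, "y": 0, "z": 0.8, "spin": 0.122},
  ],
)

```text
t: 8.45
eef_pos: [517.4, -262.2, 92.9]
ee_rot: [-3.141, 0.001, 2.885]
force: [1.0, -0.0, 0.1]
grip_width: 85.1
grip_force: 0.0
```

drive_tool(
  increments=[
    {"jaw": -0.2, "x": 0, "y": 0, "z": 0.08, "spin": 0},
    {"jaw": 0.2, "x": 0, "y": 0, "z": 0.08, "spin": 0},
    {"jaw": 0.5, "x": 0, "y": 0, "z": 0.08, "spin": 0},
    {"jaw": 0.7, "x": 0, "y": 0, "z": 0.08, "spin": 0},
    {"jaw": 1, "x": 0, "y": 0, "z": 0.08, "spin": 0},
    {"jaw": 1, "x": 0, "y": 0, "z": 0.08, "spin": 0},
    {"jaw": 1, "x": 0, "y": 0, "z": 0.08, "spin": 0},
    {"jaw": 1, "x": 0, "y": 0, "z": 0.08, "spin": 0},
  ],
  force=50,
)

```text
t: 9.25
eef_pos: [517.1, -262.0, 85.7]
ee_rot: [-3.142, 0.0, 2.885]
force: [0.1, -0.1, -0.4]
grip_width: -0.1
grip_force: 0.0
```

```bash
python3 - <<'E'
from h import *
p=cam('scene');pts(p,['mallet','mallet_grip'])
cv2.imwrite('pics/s4.png',cv2.resize(p['pixels'][60:260,40:280],None,fx=3,fy=3))
print({k:np.round(v,3) for k,v in get_state().items()})
E
```

```text
mallet 0.59 [ 759.2 -126.4   -1.8]
mallet_grip 0.57 [ 512.8 -262.9  100.6]
{'t': np.float64(9.4), 'q': array([-0.513, -0.034,  1.79 , -0.   ,  1.385, -1.827]), 'joint_vel': array([ 0.001,  0.001, -0.002, -0.001, -0.   ,  0.   ]), 'joint_efforts': array([-2.0000e-03, -5.7668e+01, -6.0555e+01, -0.0000e+00,  0.0000e+00,
        0.0000e+00]), 'eef_pos': array([ 517.073, -262.036,   85.74 ]), 'ee_rot': array([-3.142,  0.   ,  2.885]), 'force': array([0.391, 0.117, 0.45 ]), 'torque': array([-0.007, -0.01 ,  0.018]), 'grip_force': np.float64(0.0), 'grip_width': np.float64(-0.021)}
```

View pics/s4.png

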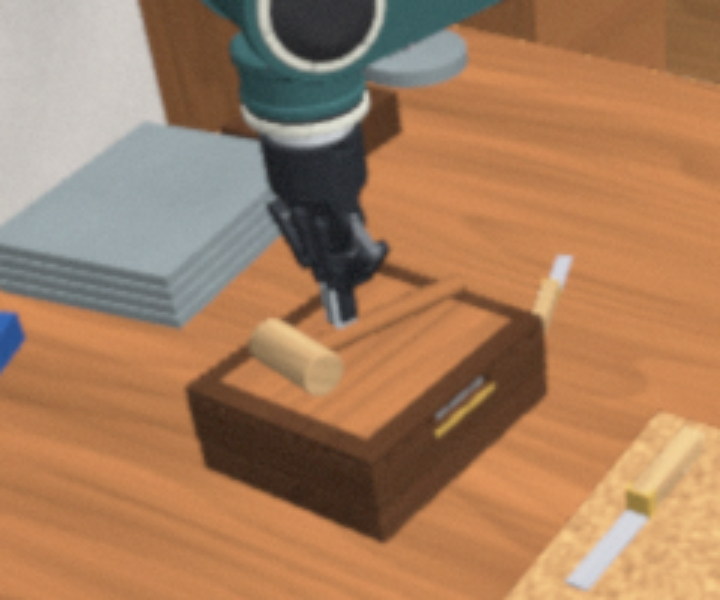

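```bash
python3 - <<'E'
from h import *
p=cam('scene'); M=np.linalg.inv(p['W'])
def proj(x):
    c=M[:3,:3]@x+M[:3,3]; return np.round([p['fx']*c[0]/c[2]+p['cx'],p['fy']*c[1]/c[2]+p['cy']],1)
for z in(86,105,110): print(z,proj(np.array([517,-262,z])))
d=p['depth']
for (u,v) in[(150,163),(154,166),(154,168),(155,160),(152,165)]:
    z=d[v,u];print(u,v,np.round(tw(p,[(u-p['cx'])/p['fx']*z,(v-p['cy'])/p['fy']*z,z]),1))
w=cam('wrist');c=cloud(w);t=c[(abs(c[:,0]-517)<25)&(abs(c[:,1]+262)<12)]
print(len(t),np.percentile(t[:,2],[0,1,5,25,50,75,95]))
print(np.round(w['T_tool_cam'],3))
E
```

```text
86 [155.6 175.9]
105 [154.6 169.6]
110 [154.3 167.9]
150 163 [ 528.5 -262.3  131. ]
154 166 [ 526.6 -253.   124. ]
154 168 [ 526.5 -254.2  117.8]
155 160 [ 520.9 -251.9  138.3]
152 165 [ 527.7 -257.8  126.1]
17602 [ 83.93773807  85.39317626 104.84471416 146.68669362 177.30997902
 193.19492712 201.23496291]
[[-1.00000e-03 -9.59000e-01 -2.82000e-01  7.15230e+01]
 [ 1.00000e+00 -1.00000e-03  0.00000e+00 -8.87000e-01]
 [-0.00000e+00 -2.82000e-01  9.59000e-01 -1.69977e+02]
 [ 0.00000e+00  0.00000e+00  0.00000e+00  1.00000e+00]]
```

```bash
python3 - <<'E'
from h import *
w=cam('wrist');save(w,'w5.png');d=w['depth']
T=np.array(w['T_tool_cam'])
for v in range(200,330,8):
    print(v,[np.round((T[:3,:3]@np.array([(u-w['cx'])/w['fx']*d[v,u],(v-w['cy'])/w['fy']*d[v,u],d[v,u]])+T[:3,3]),0).tolist() for u in(258,272,286)])
E
```

```text
200 [[31.0, -7.0, -19.0], [32.0, -1.0, -22.0], [32.0, 5.0, -21.0]]
208 [[28.0, -7.0, -21.0], [28.0, -1.0, -22.0], [28.0, 5.0, -21.0]]
216 [[24.0, -7.0, -19.0], [25.0, -1.0, -22.0], [25.0, 5.0, -21.0]]
224 [[20.0, -7.0, -19.0], [21.0, -1.0, -23.0], [21.0, 5.0, -21.0]]
232 [[16.0, -7.0, -19.0], [18.0, -1.0, -23.0], [17.0, 5.0, -21.0]]
240 [[13.0, -7.0, -20.0], [15.0, -1.0, -24.0], [14.0, 5.0, -22.0]]
248 [[9.0, -7.0, -20.0], [11.0, -1.0, -24.0], [10.0, 5.0, -23.0]]
256 [[11.0, -6.0, -32.0], [10.0, -1.0, -32.0], [11.0, 5.0, -32.0]]
264 [[11.0, -6.0, -40.0], [11.0, -1.0, -40.0], [11.0, 5.0, -40.0]]
272 [[11.0, -6.0, -47.0], [11.0, -1.0, -47.0], [11.0, 5.0, -47.0]]
280 [[11.0, -6.0, -53.0], [11.0, -1.0, -53.0], [11.0, 4.0, -54.0]]
288 [[11.0, -5.0, -59.0], [11.0, -1.0, -59.0], [11.0, 4.0, -59.0]]
296 [[11.0, -5.0, -65.0], [11.0, -1.0, -65.0], [11.0, 4.0, -65.0]]
304 [[11.0, -5.0, -70.0], [8.0, -1.0, -65.0], [12.0, 4.0, -71.0]]
312 [[12.0, -5.0, -75.0], [5.0, -1.0, -65.0], [12.0, 3.0, -76.0]]
320 [[12.0, -5.0, -80.0], [1.0, -1.0, -64.0], [12.0, 3.0, -79.0]]
328 [[11.0, -5.0, -83.0], [-1.0, -1.0, -65.0], [12.0, 3.0, -83.0]]
```

View pics/w5.png

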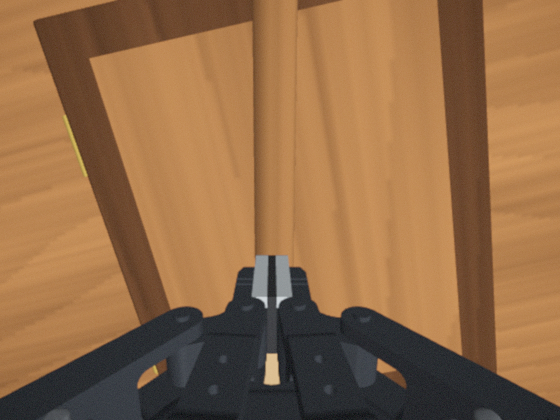

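The shut fingertips measure about 27 mm behind the reported TCP (tool z≈-28), so they only just reached the handle top. I'll open, go lower, and watch the force.

drive_tool(
  increments=[
    {"jaw": 0.4, "x": 0, "y": 0, "z": -0.2, "spin": 0},
    {"jaw": -0.2, "x": 0, "y": 0, "z": -0.2, "spin": 0},
    {"jaw": -0.2, "x": 0, "y": 0, "z": -0.2, "spin": 0},
    {"jaw": -0.2, "x": 0, "y": 0, "z": -0.2, "spin": 0},
    {"jaw": -0.2, "x": 0, "y": 0, "z": 0, "spin": 0},
    {"jaw": -0.2, "x": 0, "y": 0, "z": 0.1, "spin": 0},
    {"jaw": -0.2, "x": 0, "y": 0, "z": 0.15, "spin": 0},
    {"jaw": -0.2, "x": 0, "y": 0, "z": 0.15, "spin": 0},
    {"jaw": -0.2, "x": 0, "y": 0, "z": 0.15, "spin": 0},
  ],
)

```text
t: 10.45
eef_pos: [517.1, -262.1, 73.7]
ee_rot: [3.142, -0.0, 2.885]
force: [0.4, 1.1, 0.1]
grip_width: 51.4
grip_force: 0.0
```

drive_tool(
  increments=[
    {"jaw": 0.1, "x": 0, "y": 0, "z": 0.05, "spin": 0},
    {"jaw": 0.4, "x": 0, "y": 0, "z": 0.05, "spin": 0},
    {"jaw": 0.7, "x": 0, "y": 0, "z": 0.05, "spin": 0},
    {"jaw": 1, "x": 0, "y": 0, "z": 0.05, "spin": 0},
    {"jaw": 1, "x": 0, "y": 0, "z": 0.05, "spin": 0},
    {"jaw": 1, "x": 0, "y": 0, "z": 0.05, "spin": 0},
    {"jaw": 1, "x": 0, "y": 0, "z": 0.05, "spin": 0},
  ],
  force=50,
)

```text
t: 11.15
eef_pos: [517.1, -262.0, 69.8]
ee_rot: [-3.142, 0.0, 2.885]
force: [-0.4, 1.2, 1.4]
grip_width: 15.8
grip_force: 48.9
```

drive_tool(
  increments=[
    {"jaw": 0.3, "x": 0, "y": 0, "z": 0, "spin": 0},
    {"jaw": 0.2, "x": 0, "y": 0, "z": 0, "spin": 0},
    {"jaw": 0.2, "x": 0, "y": 0, "z": 0.05, "spin": 0},
    {"jaw": 0.2, "x": 0, "y": 0, "z": 0.1, "spin": 0},
    {"jaw": 0.2, "x": 0, "y": 0, "z": 0.1, "spin": 0},
    {"jaw": 0.5, "x": 0, "y": 0, "z": 0.1, "spin": 0},
    {"jaw": 0.8, "x": 0, "y": 0, "z": 0.1, "spin": 0},
    {"jaw": 1, "x": 0, "y": 0, "z": 0.1, "spin": 0},
    {"jaw": 1, "x": 0, "y": 0, "z": 0.1, "spin": 0},
    {"jaw": 1, "x": 0, "y": 0, "z": 0.1, "spin": 0},
  ],
  force=60,
)

```text
t: 12.15
eef_pos: [517.1, -262.1, 61.8]
ee_rot: [-3.142, 0.0, 2.885]
force: [0.2, 0.4, 0.6]
grip_width: 15.8
grip_force: 58.6
```

drive_tool(
  increments=[
    {"jaw": 1, "x": 0, "y": 0, "z": -0.1, "spin": 0},
    {"jaw": 1, "x": 0, "y": 0, "z": -0.4, "spin": 0},
    {"jaw": 1, "x": 0, "y": 0, "z": -0.8, "spin": -0.05},
    {"jaw": 1, "x": 0, "y": 0, "z": -0.8, "spin": -0.122},
    {"jaw": 1, "x": 0, "y": 0, "z": -0.8, "spin": -0.122},
    {"jaw": 1, "x": 0, "y": 0, "z": -0.8, "spin": -0.122},
  ],
)

```text
t: 12.75
eef_pos: [516.8, -261.9, 125.3]
ee_rot: [3.141, -0.001, 3.136]
force: [0.4, 0.4, -1.7]
grip_width: 16.2
grip_force: 58.7
```

drive_tool(
  increments=[
    {"jaw": 1, "x": 0, "y": 0.4, "z": 0, "spin": 0},
    {"jaw": 1, "x": 0, "y": 0.9, "z": 0, "spin": 0},
    {"jaw": 1, "x": 0, "y": 0.95, "z": 0, "spin": 0},
  ],
)

```text
t: 13.05
eef_pos: [516.7, -183.0, 124.9]
ee_rot: [3.14, -0.001, 3.138]
force: [0.4, 0.1, -0.9]
grip_width: 16.1
grip_force: 58.9
```

drive_tool(
  increments=[
    {"jaw": 1, "x": 0, "y": 0.4, "z": 0, "spin": 0},
    {"jaw": 1, "x": 0, "y": 0.9, "z": 0, "spin": 0},
    {"jaw": 1, "x": 0, "y": 0.95, "z": 0, "spin": 0},
  ],
)

```text
t: 13.35
eef_pos: [516.8, -107.3, 125.1]
ee_rot: [3.141, -0.001, 3.139]
force: [0.1, -0.5, -1.9]
grip_width: 15.9
grip_force: 59.0
```

drive_tool(
  increments=[
    {"jaw": 1, "x": 0, "y": 0.4, "z": 0, "spin": 0},
    {"jaw": 1, "x": 0, "y": 0.9, "z": 0, "spin": 0},
    {"jaw": 1, "x": 0, "y": 0.95, "z": 0, "spin": 0},
  ],
)

```text
t: 13.65
eef_pos: [517.0, -31.5, 125.2]
ee_rot: [3.141, -0.001, 3.139]
force: [-0.0, 0.0, -0.9]
grip_width: 15.5
grip_force: 59.2
```

drive_tool(
  increments=[
    {"jaw": 1, "x": 0, "y": 0.4, "z": 0, "spin": 0},
    {"jaw": 1, "x": 0, "y": 0.9, "z": 0, "spin": 0},
    {"jaw": 1, "x": 0, "y": 0.95, "z": 0, "spin": 0},
  ],
)

```text
t: 13.95
eef_pos: [517.2, 44.2, 125.2]
ee_rot: [3.141, -0.001, 3.14]
force: [-0.4, 0.9, -1.3]
grip_width: 15.9
grip_force: 59.2
```

drive_tool(
  increments=[
    {"jaw": 1, "x": 0, "y": 0.4, "z": 0, "spin": 0},
    {"jaw": 1, "x": 0, "y": 0.85, "z": 0, "spin": 0},
    {"jaw": 1, "x": 0, "y": 0.85, "z": 0, "spin": 0},
    {"jaw": 1, "x": 0, "y": 0.85, "z": 0, "spin": 0},
  ],
)

```text
t: 14.35
eef_pos: [517.5, 109.7, 125.2]
ee_rot: [-3.141, -0.001, 3.14]
force: [0.9, -0.2, -0.8]
grip_width: 15.8
grip_force: 59.3
```

```bash
python3 - <<'E'
from h import *
p=wr('w6.png',['mallet','mallet_grip','mat','blade','blade_grip','blade_tip'],2)
p=cam('scene');pts(p,['mallet','mallet_grip'],2);save(p,'s6.png')
E
```

```text
[517.5 109.7 125.2] [-3.141e+00 -1.000e-03  3.140e+00]
mallet 0.75 [567.1 108.7 146. ]
mallet_grip 0.75 [517.4 109.1 161.5]
mat 0.64 [513.4  57.3   2.7]
blade 0.9 [508.1   1.    4.4]
blade_grip 0.89 [483.3   9.3  12.3]
blade_tip 0.64 [ 5.148e+02  5.920e+01 -3.000e-01]
blade_tip 0.59 [599.7   1.1   3.8]
mallet 0.89 [565.8 110.3 146.3]
mallet_grip 0.71 [566.1 278.4   2.4]
```

View pics/s6.png

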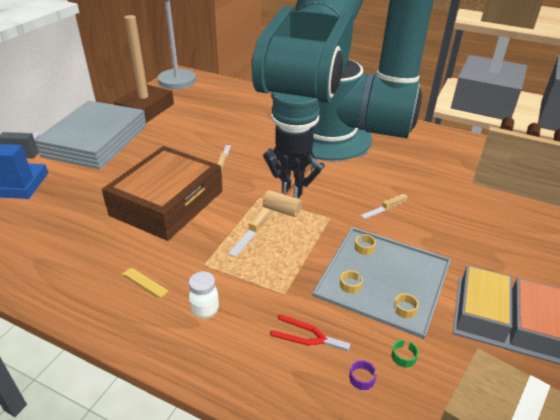

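The mallet is held level above the mat at (283,203), with its grip point 36 mm above the TCP reading. I'll lower it by about 141 mm.

drive_tool(
  increments=[
    {"jaw": 1, "x": 0, "y": 0, "z": 0.5, "spin": 0},
    {"jaw": 1, "x": 0, "y": 0, "z": 1, "spin": 0},
    {"jaw": 1, "x": 0, "y": 0, "z": 1, "spin": 0},
  ],
)

```text
t: 15.15
eef_pos: [514.6, 109.5, 40.9]
ee_rot: [-3.14, -0.007, 3.141]
force: [-0.9, -0.9, -1.3]
grip_width: 15.7
grip_force: 59.3
```

drive_tool(
  increments=[
    {"jaw": 1, "x": 0, "y": 0, "z": 0.3, "spin": 0},
    {"jaw": 1, "x": 0, "y": 0, "z": 0.55, "spin": 0},
    {"jaw": 1, "x": 0, "y": 0, "z": 0.7, "spin": 0},
    {"jaw": 1, "x": 0, "y": 0, "z": 0.75, "spin": 0},
    {"jaw": 1, "x": 0, "y": 0, "z": 0.75, "spin": 0},
  ],
)

```text
t: 15.65
eef_pos: [517.8, 110.0, -13.5]
ee_rot: [3.142, 0.0, 3.141]
force: [-0.1, 1.1, -1.0]
grip_width: 16.2
grip_force: 59.3
```

drive_tool(
  increments=[
    {"jaw": 0.4, "x": 0, "y": 0, "z": 0, "spin": 0},
    {"jaw": 0, "x": 0, "y": 0, "z": 0, "spin": 0},
    {"jaw": 0, "x": 0, "y": 0, "z": 0, "spin": 0},
    {"jaw": 0, "x": 0, "y": 0, "z": 0, "spin": 0},
    {"jaw": 0, "x": 0, "y": 0, "z": -0.4, "spin": 0},
    {"jaw": 0, "x": 0, "y": 0, "z": -0.8, "spin": 0},
    {"jaw": 0, "x": 0, "y": 0, "z": -1, "spin": 0},
  ],
)

```text
t: 16.35
eef_pos: [518.3, 110.1, 68.5]
ee_rot: [3.141, 0.003, 3.141]
force: [-0.3, 0.1, -0.7]
grip_width: 43.0
grip_force: 0.0
```

```bash
python3 - <<'E'
from h import *
p=wr('w7.png',['mallet','mallet_grip','mat','blade','blade_grip','blade_tip'],2)
for o in masks_of(p,'blade')[:2]: print(o['conf'],axis(p,o['mask'],2,60))
for o in masks_of(p,'blade_grip')[:1]:
    c=cloud(p,o['mask']); print(np.percentile(c,[2,50,98],axis=0).round(1))
    for x in(420,440,460,480,500,520,560,590):
        q=c[abs(c[:,0]-x)<3]; print(x,np.round(np.median(q,0),1) if len(q) else '')
p=cam('scene');pts(p,['mallet','mallet_grip'],2)
E
```

```text
[518.3 110.1  68.5] [3.141e+00 3.000e-03 3.141e+00]
mallet 0.93 [566.3 107.8   1.8]
mallet_grip 0.56 [516.4 107.7  16.6]
mat 0.58 [514.1  58.4   3.6]
blade 0.65 [506.    2.1   3.7]
blade_grip 0.72 [486.1   8.2   9.4]
blade_tip 0.79 [599.1   0.8   6.8]
0.98 (array([476.5673458 ,   8.29254111,  25.5505389 ]), array([-0.99908954,  0.04266253]), 11712)
0.48 (array([446.95278553, 252.03759527,  16.92152415]), array([0.69751334, 0.7165718 ]), 3010)
[[416.2  -5.1   4.3]
 [476.8   8.4  25.6]
 [590.4  16.8  28.2]]
420 [420.   11.3  26.6]
440 [440.1  11.1  26.6]
460 [460.1  10.3  26.6]
480 [479.9  10.2  26.7]
500 [499.9   9.4  26.6]
520 [520.    4.6   5.5]
560 [560.    4.    5.5]
590 [589.9   4.1   5.4]
mallet 0.82 [566.4 111.3  -0. ]
mallet 0.71 [507.9   6.   -0.7]
mallet_grip 0.65 [511.7 109.6  19.7]
mallet_grip 0.56 [ 514.5 -146.8   70.3]
```

The mallet is lying on the mat, with its grip at about (516,109,18). Next is the blade.

drive_tool(
  increments=[
    {"jaw": -0.1, "x": 0.2, "y": -0.4, "z": -0.2, "spin": 0},
    {"jaw": -0.1, "x": 0.46, "y": -0.9, "z": -0.2, "spin": 0},
    {"jaw": -0.1, "x": 0.46, "y": -0.9, "z": -0.2, "spin": 0},
  ],
)

```text
t: 17.25
eef_pos: [479.2, 35.3, 81.9]
ee_rot: [-3.141, 0.0, 3.138]
force: [-0.1, -0.0, 0.0]
grip_width: 46.8
grip_force: 0.0
```

drive_tool(
  increments=[
    {"jaw": -0.1, "x": 0, "y": -0.355, "z": 0.2, "spin": 0.017},
    {"jaw": -0.1, "x": 0, "y": -0.355, "z": 0.6, "spin": 0.017},
    {"jaw": -0.1, "x": 0, "y": -0.355, "z": 1, "spin": 0.017},
    {"jaw": -0.1, "x": 0, "y": -0.355, "z": 1, "spin": 0.017},
    {"jaw": -0.1, "x": 0, "y": -0.355, "z": 1, "spin": 0.017},
  ],
)

```text
t: 17.75
eef_pos: [480.6, 9.8, 2.2]
ee_rot: [3.142, -0.001, 3.105]
force: [0.3, 0.5, 0.2]
grip_width: 47.0
grip_force: 0.0
```

drive_tool(
  increments=[
    {"jaw": -0.1, "x": 0, "y": 0, "z": 0.2, "spin": 0},
    {"jaw": -0.1, "x": 0, "y": 0, "z": 0.2, "spin": 0},
    {"jaw": -0.1, "x": 0, "y": 0, "z": 0.2, "spin": 0},
  ],
)

```text
t: 18.05
eef_pos: [481.2, 9.8, -12.8]
ee_rot: [3.142, 0.001, 3.105]
force: [-0.1, 0.3, 0.8]
grip_width: 46.6
grip_force: 0.0
```

drive_tool(
  increments=[
    {"jaw": -0.1, "x": 0, "y": 0, "z": 0.08, "spin": 0},
    {"jaw": -0.1, "x": 0, "y": 0, "z": 0.08, "spin": 0},
    {"jaw": 0.3, "x": 0, "y": 0, "z": 0.08, "spin": 0},
    {"jaw": 0.6, "x": 0, "y": 0, "z": 0.08, "spin": 0},
    {"jaw": 1, "x": 0, "y": 0, "z": 0.08, "spin": 0},
    {"jaw": 1, "x": 0, "y": 0, "z": 0.08, "spin": 0},
    {"jaw": 1, "x": 0, "y": 0, "z": 0.08, "spin": 0},
    {"jaw": 1, "x": 0, "y": 0, "z": 0.08, "spin": 0},
  ],
  force=110,
)

```text
t: 18.85
eef_pos: [480.9, 9.6, -20.0]
ee_rot: [3.142, 0.001, 3.105]
force: [-1.7, 0.2, 6.5]
grip_width: 17.3
grip_force: 108.5
```

drive_tool(
  increments=[
    {"jaw": 1, "x": 0, "y": 0, "z": -0.1, "spin": 0},
    {"jaw": 1, "x": 0, "y": 0, "z": -0.4, "spin": 0},
    {"jaw": 1, "x": 0, "y": 0, "z": -0.8, "spin": 0},
    {"jaw": 1, "x": 0, "y": 0, "z": -1, "spin": 0},
    {"jaw": 1, "x": 0, "y": 0, "z": -1, "spin": 0},
  ],
)

```text
t: 19.35
eef_pos: [481.8, 9.6, 61.8]
ee_rot: [-3.142, 0.004, 3.105]
force: [-0.5, -0.2, -1.1]
grip_width: 17.4
grip_force: 107.6
```

drive_tool(
  increments=[
    {"jaw": 1, "x": 0, "y": 0, "z": -0.4, "spin": 0.05},
    {"jaw": 1, "x": 0, "y": 0, "z": -0.8, "spin": 0.1},
    {"jaw": 1, "x": 0, "y": 0, "z": -0.8, "spin": 0.16},
    {"jaw": 1, "x": 0, "y": 0, "z": -0.8, "spin": 0.22},
    {"jaw": 1, "x": 0, "y": 0, "z": -0.8, "spin": 0.28},
    {"jaw": 1, "x": 0, "y": 0, "z": -0.8, "spin": 0.34},
    {"jaw": 1, "x": 0, "y": 0, "z": -0.8, "spin": 0.4},
    {"jaw": 1, "x": 0, "y": 0, "z": -0.8, "spin": 0.46},
    {"jaw": 1, "x": 0, "y": 0, "z": -0.8, "spin": 0.52},
    {"jaw": 1, "x": 0, "y": 0, "z": -0.8, "spin": 0.58},
    {"jaw": 1, "x": 0, "y": 0, "z": -0.8, "spin": 0.64},
    {"jaw": 1, "x": 0, "y": 0, "z": -0.8, "spin": 0.7},
    {"jaw": 1, "x": 0, "y": 0, "z": -0.8, "spin": 0.733},
    {"jaw": 1, "x": 0, "y": 0, "z": -0.8, "spin": 0.733},
    {"jaw": 1, "x": 0, "y": 0, "z": -0.8, "spin": 0.733},
  ],
)

```text
t: 20.85
eef_pos: [480.3, 9.6, 122.3]
ee_rot: [-3.14, -0.0, 1.572]
force: [0.4, 1.0, -0.3]
grip_width: 17.7
grip_force: 107.6
```

```bash
python3 - <<'E'
from h import *
p=wr('w8.png',['blade_grip','blade','blade_tip','slot','lid_edge','lid_hinge','case'],2)
for o in masks_of(p,'blade')[:1]:
    c=cloud(p,o['mask']); print(np.percentile(c,[1,50,99],axis=0).round(1))
    for y in range(-120,20,10):
        q=c[(abs(c[:,1]-y)<3)]; print(y,len(q),np.round(np.median(q,0),1) if len(q) else '')
p=cam('scene');pts(p,['blade_grip','blade','blade_tip','slot','lid_edge','lid_hinge'],2)
E
```

```text
[480.3   9.6 122.3] [-3.14  -0.     1.572]
blade_grip 0.69 [481.6  11.4 156.9]
blade 0.83 [478.6 -21.3 143.3]
[[470.6 -47.8 147.2]
 [480.4  33.1 169.4]
 [490.2  75.4 170.9]]
-120 0 
-110 0 
-100 0 
-90 0 
-80 0 
-70 0 
-60 0 
-50 178 [480.5 -48.3 147.9]
-40 364 [480.  -40.6 148. ]
-30 2 [456.5 -32.4   2.4]
-20 396 [480.1 -18.7 169.2]
-10 627 [480.1 -10.1 169.4]
0 622 [4.805e+02 1.000e-01 1.695e+02]
10 659 [480.1  10.1 169.5]
blade_grip 0.89 [257.  275.8  11.3]
blade_grip 0.49 [ 273.6 -219.9    9.2]
blade 0.73 [509.6 334.1   2.2]
blade 0.64 [269.7 264.4  -1.7]
blade_tip 0.81 [328.8 221.4   4.8]
blade_tip 0.73 [ 759.6 -123.     1.3]
slot 0.69 [ 516.4 -150.4   68.6]
slot 0.45 [507.6 336.7   4.1]
lid_edge 0.86 [ 512.  -147.1   73.2]
lid_hinge 0.58 [ 504.7 -343.    73.6]
```

View pics/w8.png

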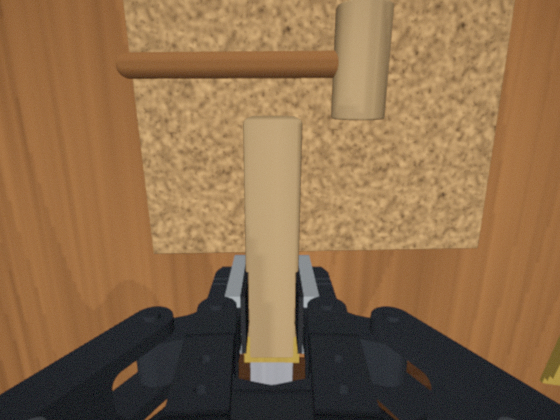

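The blade is held level: the handle top reads 169.4 along its whole length, and the underside is at about TCP+23. I'll line it up in front of the slot at mid-height 69.

drive_tool(
  increments=[
    {"jaw": 1, "x": -0.31, "y": 0.51, "z": 0, "spin": 0.028},
    {"jaw": 1, "x": -0.31, "y": 0.51, "z": 0.3, "spin": 0.028},
    {"jaw": 1, "x": -0.31, "y": 0.51, "z": 0.7, "spin": 0.028},
    {"jaw": 1, "x": -0.31, "y": 0.51, "z": 0.97, "spin": 0.028},
    {"jaw": 1, "x": -0.31, "y": 0.51, "z": 0.97, "spin": 0.028},
    {"jaw": 1, "x": -0.31, "y": 0.51, "z": 0.97, "spin": 0.028},
    {"jaw": 1, "x": -0.31, "y": 0.51, "z": 0.97, "spin": 0.028},
  ],
)

```text
t: 22.35
eef_pos: [522.1, -15.3, 47.4]
ee_rot: [3.14, 0.0, 1.511]
force: [-0.6, 0.1, -0.6]
grip_width: 17.5
grip_force: 108.1
```

```bash
python3 - <<'E'
from h import *
p=wr('w9.png',['blade_grip'],2)
for n in('scene','top'):
    p=cam(n);pts(p,['blade_tip','slot','lid_edge','lid_hinge'],2)
    if n=='scene':cv2.imwrite('pics/s9.png',cv2.resize(p['pixels'][130:270,90:310],None,fx=3.5,fy=3.5))
    c=cloud(p)
    for y in(-40,-60,-80,-100,-120,-128):
        q=c[(abs(c[:,1]-y)<4)&(c[:,2]>40)&(c[:,2]<90)&(abs(c[:,0]-518)<40)]; print(y,len(q),np.round(np.median(q,0),1) if len(q) else '')
    q=c[(abs(c[:,1]+240)<60)&(abs(c[:,0]-510)<80)]; print('lid z',np.median(q[:,2]))
E
```

```text
[522.1 -15.3  47.4] [3.14  0.    1.511]
blade_grip 0.86 [524.5 -16.6  83. ]
blade_tip 0.79 [ 515.3 -143.5   70.2]
blade_tip 0.55 [ 502.9 -341.6   77. ]
slot 0.7 [564.1 276.7   4. ]
slot 0.64 [ 513.1 -151.2   67.5]
lid_edge 0.73 [ 509.5 -148.4   73.2]
lid_edge 0.64 [442.5 264.7   4.6]
-40 18 [530.6 -39.9  80.9]
-60 20 [521.6 -60.3  73.6]
-80 21 [517.1 -79.9  73.5]
-100 23 [518.5 -99.7  73.3]
-120 18 [ 516.9 -120.3   73.4]
-128 19 [ 517.1 -128.3   73.7]
lid z 86.6778134915678
blade_tip 0.84 [ 192.3 -251.8    3.3]
blade_tip 0.79 [331.  224.8  -3.9]
slot 0.6 [ 511.9 -145.9   67.8]
lid_edge 0.6 [ 511.4 -151.8   69.1]
lid_hinge 0.59 [ 502.2 -337.9   74.8]
-40 0 
-60 1 [510.6 -61.5  70.3]
-80 3 [507.6 -79.2  70.3]
-100 0 
-120 0 
-128 1 [ 510.3 -131.9   73.5]
lid z 85.18585562302974
```

View pics/s9.png

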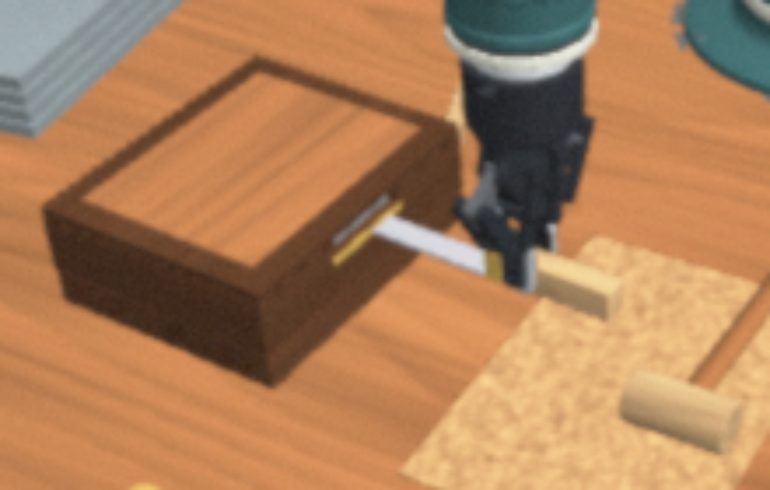

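The view shows the blade tip at crop (380,222), right at the slot over the brass strip. I'll insert it, about 2 mm lower.

drive_tool(
  increments=[
    {"jaw": 1, "x": 0, "y": -0.03, "z": 0.025, "spin": 0},
    {"jaw": 1, "x": -0.1, "y": -0.03, "z": 0.025, "spin": 0},
    {"jaw": 1, "x": -0.2, "y": -0.03, "z": 0.025, "spin": 0},
    {"jaw": 1, "x": -0.3, "y": -0.03, "z": 0.025, "spin": 0},
    {"jaw": 1, "x": -0.3, "y": -0.03, "z": 0.025, "spin": 0},
  ],
)

```text
t: 23.45
eef_pos: [517.4, -40.2, 43.8]
ee_rot: [3.142, 0.0, 1.51]
force: [-0.6, 0.3, -0.6]
grip_width: 17.7
grip_force: 108.1
```

drive_tool(
  increments=[
    {"jaw": 1, "x": -0.15, "y": 0, "z": 0, "spin": 0},
    {"jaw": 1, "x": -0.3, "y": 0, "z": 0, "spin": 0},
    {"jaw": 1, "x": -0.45, "y": 0, "z": 0, "spin": 0},
    {"jaw": 1, "x": -0.5, "y": 0, "z": 0, "spin": 0},
    {"jaw": 1, "x": -0.5, "y": 0, "z": 0, "spin": 0},
  ],
)

```text
t: 23.95
eef_pos: [515.0, -79.7, 43.7]
ee_rot: [-3.142, -0.0, 1.51]
force: [-0.6, 0.5, -0.9]
grip_width: 17.5
grip_force: 108.1
```

drive_tool(
  increments=[
    {"jaw": 1, "x": 0, "y": 0, "z": -0.08, "spin": 0},
    {"jaw": 1, "x": 0, "y": 0, "z": -0.16, "spin": 0},
    {"jaw": 1, "x": -0.01, "y": 0, "z": -0.24, "spin": 0},
    {"jaw": 1, "x": -0.02, "y": 0, "z": -0.32, "spin": 0},
    {"jaw": 1, "x": -0.03, "y": 0, "z": -0.4, "spin": 0},
    {"jaw": 1, "x": -0.04, "y": 0, "z": -0.48, "spin": 0},
    {"jaw": 1, "x": -0.06, "y": 0, "z": -0.56, "spin": 0},
    {"jaw": 1, "x": -0.09, "y": 0, "z": -0.64, "spin": 0},
    {"jaw": 1, "x": -0.14, "y": 0, "z": -0.75, "spin": 0},
    {"jaw": 1, "x": -0.14, "y": 0, "z": -0.75, "spin": 0},
    {"jaw": 1, "x": -0.14, "y": 0, "z": -0.75, "spin": 0},
  ],
)

```text
t: 25.05
eef_pos: [514.7, -90.6, 104.1]
ee_rot: [3.141, 0.001, 1.511]
force: [-0.1, 0.2, -0.4]
grip_width: 17.8
grip_force: 108.1
```

```bash
python3 - <<'E'
from h import *
p=cam('scene');pts(p,['blade_tip','blade_grip','lid_edge','lid_hinge'],2)
cv2.imwrite('pics/s10.png',cv2.resize(p['pixels'][80:270,70:310],None,fx=3,fy=3))
E
```

```text
blade_tip 0.63 [331.8 225.9   0.6]
blade_tip 0.58 [ 504.4 -217.1  127.6]
blade_grip 0.96 [514.1 -92.  135.3]
blade_grip 0.68 [254.1 273.   11.1]
lid_edge 0.78 [ 513.1 -164.5  151.6]
lid_hinge 0.68 [ 505.2 -340.2   73.7]
```

View pics/s10.png

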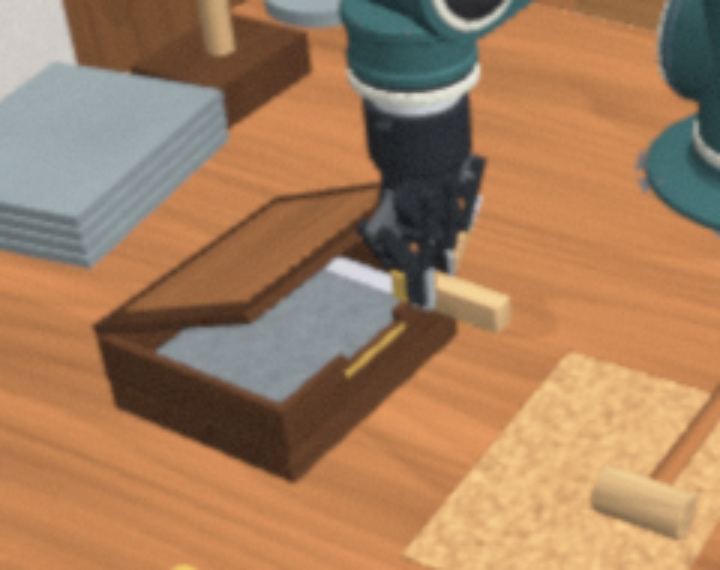

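The lid is propped at about 0.42 rad on the blade, with its edge at about z=152, and the gripper is clear of it. I'll continue along the arc.

drive_tool(
  increments=[
    {"jaw": 1, "x": -0.05, "y": 0, "z": -0.11, "spin": 0},
    {"jaw": 1, "x": -0.1, "y": 0, "z": -0.21, "spin": 0},
    {"jaw": 1, "x": -0.17, "y": 0, "z": -0.32, "spin": 0},
    {"jaw": 1, "x": -0.25, "y": 0, "z": -0.43, "spin": 0},
    {"jaw": 1, "x": -0.33, "y": 0, "z": -0.52, "spin": 0},
    {"jaw": 1, "x": -0.4, "y": 0, "z": -0.58, "spin": 0},
    {"jaw": 1, "x": -0.48, "y": 0, "z": -0.66, "spin": 0},
    {"jaw": 1, "x": -0.57, "y": 0, "z": -0.73, "spin": 0},
    {"jaw": 1, "x": -0.66, "y": 0, "z": -0.8, "spin": 0},
  ],
)

```text
t: 26.2
eef_pos: [511.2, -143.5, 168.1]
ee_rot: [3.142, 0.0, 1.511]
force: [1.1, 1.0, -4.4]
grip_width: 17.5
grip_force: 107.8
```

drive_tool(
  increments=[
    {"jaw": 1, "x": -0.1, "y": 0, "z": -0.05, "spin": 0},
    {"jaw": 1, "x": -0.2, "y": 0, "z": -0.1, "spin": 0},
    {"jaw": 1, "x": -0.31, "y": 0, "z": -0.15, "spin": 0},
    {"jaw": 1, "x": -0.42, "y": 0, "z": -0.19, "spin": 0},
    {"jaw": 1, "x": -0.54, "y": 0, "z": -0.23, "spin": 0},
    {"jaw": 1, "x": -0.65, "y": 0, "z": -0.25, "spin": 0},
    {"jaw": 1, "x": -0.75, "y": 0, "z": -0.26, "spin": 0},
    {"jaw": 1, "x": -0.85, "y": 0, "z": -0.27, "spin": 0},
    {"jaw": 1, "x": -0.95, "y": 0, "z": -0.27, "spin": 0},
    {"jaw": 1, "x": -0.95, "y": 0, "z": -0.27, "spin": 0},
    {"jaw": 1, "x": -0.95, "y": 0, "z": -0.27, "spin": 0},
  ],
)

```text
t: 27.3
eef_pos: [506.6, -219.0, 189.2]
ee_rot: [-3.141, 0.0, 1.511]
force: [0.1, -0.1, -1.0]
grip_width: 17.9
grip_force: 108.2
```

```bash
python3 - <<'E'
from h import *
for n in('scene','top'):
    p=cam(n);pts(p,['lid_edge','lid_hinge','blade_grip'],2)
E
```

```text
lid_edge 0.94 [ 501.9 -341.1  264.3]
lid_edge 0.38 [540.2 108.2  -2. ]
lid_hinge 0.84 [ 505.7 -344.5   72.3]
lid_hinge 0.41 [722.1 279.6  -2.5]
blade_grip 0.91 [ 508.2 -220.6  222. ]
blade_grip 0.9 [256.5 275.9   7.3]
lid_hinge 0.81 [ 503.2 -338.7   75.4]
blade_grip 0.5 [254.5 276.8   6.5]
```

The lid is at about 1.57 rad, with its edge at (502,-341,264). I'll withdraw the blade and return it to its place on the mat.

drive_tool(
  increments=[
    {"jaw": 1, "x": 0.4, "y": 0, "z": 0, "spin": 0},
    {"jaw": 1, "x": 0.95, "y": 0, "z": 0, "spin": 0},
    {"jaw": 1, "x": 1, "y": 0, "z": 0, "spin": 0},
  ],
)

```text
t: 28.0
eef_pos: [511.6, -135.8, 189.5]
ee_rot: [3.141, -0.001, 1.513]
force: [-0.8, 0.3, -0.6]
grip_width: 17.3
grip_force: 108.2
```

drive_tool(
  increments=[
    {"jaw": 1, "x": 0.5, "y": 0, "z": 0, "spin": 0},
    {"jaw": 1, "x": 1, "y": 0, "z": 0, "spin": 0},
  ],
)

```text
t: 28.2
eef_pos: [516.2, -58.4, 189.4]
ee_rot: [3.141, 0.0, 1.51]
force: [-0.4, 0.3, -0.0]
grip_width: 17.7
grip_force: 108.2
```

drive_tool(
  increments=[
    {"jaw": 1, "x": 0.5, "y": -0.25, "z": 0, "spin": 0},
    {"jaw": 1, "x": 0.86, "y": -0.5, "z": 0, "spin": -0.06},
    {"jaw": 1, "x": 0.86, "y": -0.5, "z": 0, "spin": -0.12},
    {"jaw": 1, "x": 0.86, "y": -0.5, "z": 0, "spin": -0.18},
    {"jaw": 1, "x": 0.86, "y": -0.5, "z": 0, "spin": -0.24},
    {"jaw": 1, "x": 0.86, "y": -0.5, "z": 0, "spin": -0.3},
    {"jaw": 1, "x": 0.86, "y": -0.5, "z": 0, "spin": -0.36},
    {"jaw": 1, "x": 0.86, "y": -0.5, "z": 0, "spin": -0.42},
    {"jaw": 1, "x": 0.86, "y": -0.5, "z": 0, "spin": -0.48},
    {"jaw": 1, "x": 0.86, "y": -0.5, "z": 0, "spin": -0.54},
    {"jaw": 1, "x": 0.86, "y": -0.5, "z": 0, "spin": -0.6},
    {"jaw": 1, "x": 0.86, "y": -0.5, "z": 0, "spin": -0.66},
    {"jaw": 1, "x": 0.86, "y": -0.5, "z": 0, "spin": -0.72},
    {"jaw": 1, "x": 0.86, "y": -0.5, "z": 0, "spin": -0.761},
    {"jaw": 1, "x": 0.86, "y": -0.5, "z": 0, "spin": -0.761},
    {"jaw": 1, "x": 0.86, "y": -0.5, "z": 0, "spin": -0.761},
  ],
)

```text
t: 29.8
eef_pos: [480.5, 11.9, 189.3]
ee_rot: [-3.142, 0.0, 3.102]
force: [0.4, 0.0, -0.6]
grip_width: 17.8
grip_force: 108.2
```

drive_tool(
  increments=[
    {"jaw": 1, "x": 0, "y": 0, "z": 0.4, "spin": 0},
    {"jaw": 1, "x": 0, "y": 0, "z": 0.9, "spin": 0},
    {"jaw": 1, "x": 0, "y": 0, "z": 1, "spin": 0},
    {"jaw": 1, "x": 0, "y": 0, "z": 1, "spin": 0},
    {"jaw": 1, "x": 0, "y": 0, "z": 1, "spin": 0},
  ],
)

```text
t: 30.3
eef_pos: [481.2, 12.0, 111.2]
ee_rot: [-3.142, 0.002, 3.104]
force: [0.6, -0.2, -0.0]
grip_width: 17.7
grip_force: 108.2
```

```bash
python3 - <<'E'
from h import *
for n in('wrist','scene','top'):
    p=cam(n);print(n);pts(p,['blade_grip','mallet','mallet_grip','lid_edge'],2)
E
```

```text
wrist
blade_grip 0.8 [487.3  16.9 143.3]
blade_grip 0.49 [ 514.3 -151.6   65.6]
mallet 0.68 [543.4 103.3   1.3]
mallet_grip 0.79 [494.9 107.3  16.6]
mallet_grip 0.47 [506.8   6.8 135. ]
scene
blade_grip 0.8 [486.   11.3 143.5]
blade_grip 0.76 [255.7 273.4  10.6]
mallet 0.83 [541.9 110.3   0.6]
mallet 0.33 [ 501.7 -345.7   73.1]
mallet_grip 0.98 [488.3 105.3  18.6]
lid_edge 0.69 [ 501.7 -341.1  263. ]
top
blade_grip 0.71 [ 271.7 -218.6    8.8]
blade_grip 0.71 [605.2   8.2 132.1]
mallet 0.62 [541.  107.4   6.2]
mallet_grip 0.74 [488.3 106.1  20.6]
mallet_grip 0.62 [516.5  56.6   3. ]
lid_edge 0.85 [ 504.8 -345.5  261.3]
lid_edge 0.49 [503.8 336.6   1.6]
```

The mallet was nudged about 25 mm in -x but is still well on the mat. I'll set the blade down.

drive_tool(
  increments=[
    {"jaw": 1, "x": 0, "y": -0.02, "z": 0.5, "spin": 0},
    {"jaw": 1, "x": 0, "y": -0.02, "z": 1, "spin": 0},
    {"jaw": 1, "x": 0, "y": -0.02, "z": 1, "spin": 0},
    {"jaw": 1, "x": 0, "y": -0.02, "z": 1, "spin": 0},
  ],
)

```text
t: 31.45
eef_pos: [480.4, 10.5, 30.1]
ee_rot: [-3.142, -0.001, 3.105]
force: [0.1, 0.0, 0.1]
grip_width: 17.5
grip_force: 108.2
```

drive_tool(
  increments=[
    {"jaw": 1, "x": 0, "y": 0, "z": 0.3, "spin": 0},
    {"jaw": 1, "x": 0, "y": 0, "z": 0.5, "spin": 0},
    {"jaw": 1, "x": 0, "y": 0, "z": 0.58, "spin": 0},
    {"jaw": 1, "x": 0, "y": 0, "z": 0.62, "spin": 0},
    {"jaw": 1, "x": 0, "y": 0, "z": 0.62, "spin": 0},
    {"jaw": 1, "x": 0, "y": 0, "z": 0.62, "spin": 0},
  ],
)

```text
t: 32.05
eef_pos: [481.1, 10.5, -19.1]
ee_rot: [3.142, 0.001, 3.105]
force: [-0.4, 0.4, -1.3]
grip_width: 17.7
grip_force: 108.2
```

drive_tool(
  increments=[
    {"jaw": 0.3, "x": 0, "y": 0, "z": 0, "spin": 0},
    {"jaw": 0, "x": 0, "y": 0, "z": 0, "spin": 0},
    {"jaw": 0, "x": 0, "y": 0, "z": 0, "spin": 0},
    {"jaw": 0, "x": 0, "y": 0, "z": 0, "spin": 0},
    {"jaw": 0, "x": 0, "y": 0, "z": -0.3, "spin": 0},
    {"jaw": 0, "x": 0, "y": 0, "z": -0.8, "spin": 0},
    {"jaw": 0, "x": 0, "y": 0, "z": -1, "spin": 0},
  ],
)

```text
t: 32.75
eef_pos: [481.5, 10.4, 63.1]
ee_rot: [3.142, 0.003, 3.105]
force: [0.5, 0.1, -1.1]
grip_width: 42.3
grip_force: 0.0
```

drive_tool(
  increments=[
    {"jaw": -0.3, "x": 0, "y": 0, "z": -0.5, "spin": 0.2},
    {"jaw": -0.3, "x": 0, "y": 0, "z": -1, "spin": 0.2},
    {"jaw": -0.3, "x": 0, "y": 0, "z": -1, "spin": 0.4},
    {"jaw": -0.3, "x": 0, "y": 0, "z": -1, "spin": 0.4},
    {"jaw": -0.3, "x": 0, "y": 0, "z": -1, "spin": 0.733},
    {"jaw": -0.3, "x": 0, "y": 0, "z": -1, "spin": 0.733},
    {"jaw": -0.3, "x": 0, "y": 0, "z": -1, "spin": 0.733},
    {"jaw": -0.3, "x": 0, "y": 0, "z": -1, "spin": 0.733},
    {"jaw": -0.3, "x": 0, "y": 0, "z": -1, "spin": 0.733},
    {"jaw": -0.3, "x": 0, "y": 0, "z": -1, "spin": 0.733},
    {"jaw": -0.3, "x": 0, "y": 0, "z": -1, "spin": 0.733},
  ],
)

```text
t: 33.85
eef_pos: [480.4, 10.5, 139.5]
ee_rot: [-3.141, 0.0, 1.564]
force: [-0.3, 0.4, -0.6]
grip_width: 55.5
grip_force: 0.0
```

```bash
cat >> h.py <<'E'
def cuffs(p,zlo=16,zhi=32,box=(380,640,210,470),vis=None):
    """circle fit of ring top points in the tray/case box, plus widest angular hole = gap direction"""
    from scipy.optimize import least_squares
    c=cloud(p);c=c[(c[:,2]>zlo)&(c[:,2]<zhi)&(c[:,0]>box[0])&(c[:,0]<box[1])&(c[:,1]>box[2])&(c[:,1]<box[3])]
    s=2;im=np.zeros((300,300),np.uint8);ij=((c[:,:2]-[box[0],box[2]])/s).astype(int);im[ij[:,0],ij[:,1]]=1
    n,l=cv2.connectedComponents(cv2.morphologyEx(im,cv2.MORPH_CLOSE,np.ones((5,5))))
    lab=l[ij[:,0],ij[:,1]]
    for k in range(1,n):
        q=c[lab==k]; 
        if len(q)<40 or np.ptp(q[:,:2],0).min()<25: continue
        q=q[q[:,2]>np.percentile(q[:,2],95)-6]
        f=least_squares(lambda t:np.hypot(*(q[:,:2]-t).T)-21.5,q[:,:2].mean(0),loss='soft_l1')
        a=np.sort(np.arctan2(*(q[:,:2]-f.x).T[::-1])); g=np.diff(np.r_[a,a[0]+2*np.pi]);i=g.argmax()
        gd=(a[i]+g[i]/2+np.pi)%(2*np.pi)-np.pi
        print('cuff',f.x.round(1),'z',np.percentile(q[:,2],90).round(1),'gap dir',gd.round(2),'w',g[i].round(2),'rms',np.sqrt(np.mean(f.fun**2)).round(2),len(q))
E
python3 - <<'E'
from h import *
for n in('top','scene'):
    p=cam(n);print(n);pts(p,['blade_grip','blade_tip','cuff0','cuff0_gap'],6,.15);cuffs(p)
E
```

```text
top
blade_grip 0.8 [ 273.3 -218.4    8.2]
blade_grip 0.6 [255.7 275.8   8.3]
blade_grip 0.52 [482.8   9.1  14.1]
blade_tip 0.64 [ 188.8 -248.8    0.3]
blade_tip 0.57 [ 503.5 -348.8  261.6]
cuff0 0.57 [484.3  13.2  15.8]
cuff0 0.56 [575.7 397.2   5.7]
cuff0 0.47 [767.9 366.8  -6.3]
cuff0 0.4 [4.419e+02 2.609e+02 3.000e-01]
cuff0_gap 0.7 [ 509.2 -248.2    3. ]
cuff [578.4 400. ] z 29.6 gap dir -0.93 w 1.09 rms 1.39 35
scene
blade_grip 0.83 [254.8 273.3   9.9]
blade_grip 0.82 [483.8  11.4   7.4]
blade_tip 0.9 [600.9   3.4   3.7]
blade_tip 0.73 [331.4 223.9   1. ]
blade_tip 0.55 [ 189.8 -256.8    4.3]
blade_tip 0.41 [491.2 104.4  19. ]
blade_tip 0.28 [581.  396.5   0. ]
cuff0 0.92 [692.1 427.2   0.9]
cuff0 0.62 [764.2 367.6   2.6]
cuff0 0.61 [581.6 397.9   1.1]
cuff0 0.6 [439.7 266.8   4.4]
cuff0 0.54 [563.2 276.5   4.4]
cuff0 0.36 [ 503.5 -340.3   74.3]
cuff0_gap 0.6 [762.9  30.5   3.4]
cuff [442.2 266.6] z 27.4 gap dir -2.34 w 0.42 rms 1.62 104
cuff [568.3 277. ] z 27.8 gap dir 2.48 w 0.49 rms 1.62 123
cuff [580.  399.2] z 27.5 gap dir -1.02 w 0.49 rms 1.47 132
```

The blade is down. Three cuffs are measured, near (441,266), (567,277) and (580,399), each with a gap direction. I'll move over the tray.

drive_tool(
  increments=[
    {"jaw": -0.3, "x": 0.5, "y": -0.1, "z": 0, "spin": 0},
    {"jaw": -0.3, "x": 1, "y": -0.16, "z": 0, "spin": 0},
  ],
)

```text
t: 34.55
eef_pos: [467.4, 90.8, 139.8]
ee_rot: [3.141, -0.0, 1.568]
force: [0.6, 0.0, 1.3]
grip_width: 55.4
grip_force: 0.0
```

drive_tool(
  increments=[
    {"jaw": -0.3, "x": 0.5, "y": -0.1, "z": 0, "spin": 0},
    {"jaw": -0.3, "x": 1, "y": -0.16, "z": 0, "spin": 0},
  ],
)

```text
t: 34.75
eef_pos: [454.4, 171.9, 139.9]
ee_rot: [3.141, -0.0, 1.57]
force: [0.4, -0.7, 0.2]
grip_width: 55.8
grip_force: 0.0
```

drive_tool(
  increments=[
    {"jaw": -0.3, "x": 0.5, "y": -0.1, "z": 0, "spin": 0},
    {"jaw": -0.3, "x": 1, "y": -0.16, "z": 0, "spin": 0},
    {"jaw": -0.3, "x": 1, "y": -0.16, "z": 0, "spin": 0},
    {"jaw": -0.3, "x": 1, "y": -0.16, "z": 0, "spin": 0},
    {"jaw": -0.3, "x": 1, "y": -0.16, "z": 0, "spin": 0},
  ],
)

```text
t: 35.25
eef_pos: [442.3, 249.9, 139.6]
ee_rot: [-3.141, 0.0, 1.57]
force: [0.9, -0.0, -0.6]
grip_width: 55.2
grip_force: 0.0
```

```bash
python3 - <<'E'
from h import *
p=wr('w12.png',['cuff0','cuff0_gap','tray'],5);cuffs(p,14)
E
```

```text
[442.3 249.9 139.6] [-3.141  0.     1.57 ]
cuff0 0.87 [569.8 275.4   9.2]
tray 0.58 [509.6 331.1   4.3]
cuff [441.1 265.7] z 26.9 gap dir -2.31 w 0.49 rms 1.02 719
cuff [566.4 276.1] z 26.8 gap dir 2.48 w 0.48 rms 1.09 900
```

View pics/w12.png

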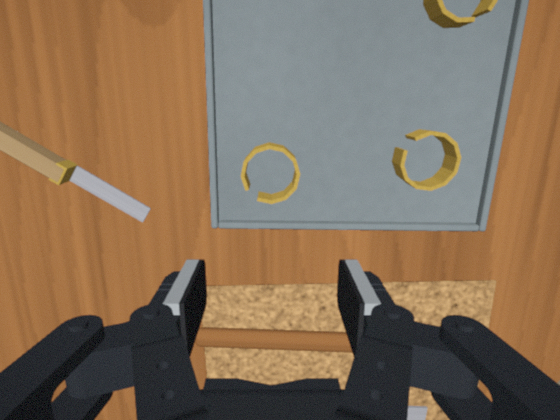

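The view shows cuff A at (270,173) with its gap lower-left, and cuff B at (428,160) with its gap upper-left. Both agree with the fits. I'll pick up A first.

drive_tool(
  increments=[
    {"jaw": -0.3, "x": 0.2, "y": -0.015, "z": 0, "spin": -0.5},
    {"jaw": -0.3, "x": 0.2, "y": -0.015, "z": 0, "spin": -0.5},
    {"jaw": -0.3, "x": 0.2, "y": -0.015, "z": 0, "spin": -0.5},
    {"jaw": -0.3, "x": 0.2, "y": -0.015, "z": 0, "spin": -0.5},
    {"jaw": -0.3, "x": 0.2, "y": -0.015, "z": 0, "spin": -0.5},
    {"jaw": -0.3, "x": 0.2, "y": -0.015, "z": 0, "spin": -0.5},
    {"jaw": -0.3, "x": 0.2, "y": -0.015, "z": 0, "spin": -1},
    {"jaw": -0.3, "x": 0.2, "y": -0.015, "z": 0, "spin": -1},
    {"jaw": -0.3, "x": 0.2, "y": -0.015, "z": 0, "spin": -1},
    {"jaw": -0.3, "x": 0.2, "y": -0.015, "z": 0, "spin": -1},
    {"jaw": -0.3, "x": 0.2, "y": -0.015, "z": 0, "spin": -1},
    {"jaw": -0.3, "x": 0.2, "y": -0.015, "z": 0, "spin": -1},
    {"jaw": -0.3, "x": 0.2, "y": -0.015, "z": 0, "spin": -1},
    {"jaw": -0.3, "x": 0.2, "y": -0.015, "z": 0, "spin": -1},
    {"jaw": -0.3, "x": 0.2, "y": -0.015, "z": 0, "spin": -1},
  ],
)

```text
t: 36.95
eef_pos: [441.2, 266.0, 139.8]
ee_rot: [-3.142, 0.0, -2.617]
force: [-0.7, -0.3, -0.5]
grip_width: 55.4
grip_force: 0.0
```

drive_tool(
  increments=[
    {"jaw": -0.4, "x": 0, "y": 0, "z": 0.3, "spin": -0.147},
    {"jaw": -0.4, "x": 0, "y": 0, "z": 0.7, "spin": -0.147},
    {"jaw": -0.4, "x": 0, "y": 0, "z": 1, "spin": -0.147},
    {"jaw": -0.4, "x": 0, "y": 0, "z": 1, "spin": -0.147},
    {"jaw": -0.4, "x": 0, "y": 0, "z": 1, "spin": -0.147},
    {"jaw": -0.4, "x": 0, "y": 0, "z": 1, "spin": -0.147},
  ],
)

```text
t: 37.55
eef_pos: [441.8, 266.8, 61.5]
ee_rot: [-3.141, 0.002, -2.314]
force: [-0.3, 0.2, -0.3]
grip_width: 59.6
grip_force: 0.0
```

drive_tool(
  increments=[
    {"jaw": -0.4, "x": 0, "y": 0, "z": 0.3, "spin": 0},
    {"jaw": -0.4, "x": 0, "y": 0, "z": 0.55, "spin": 0},
    {"jaw": -0.4, "x": 0, "y": 0, "z": 0.55, "spin": 0},
    {"jaw": -0.4, "x": 0, "y": 0, "z": 0.55, "spin": 0},
  ],
)

```text
t: 37.95
eef_pos: [441.6, 266.8, 17.1]
ee_rot: [-3.141, 0.001, -2.312]
force: [-0.2, -0.2, -0.1]
grip_width: 59.9
grip_force: 0.0
```

drive_tool(
  increments=[
    {"jaw": -0.4, "x": 0, "y": 0, "z": 0.25, "spin": 0},
    {"jaw": -0.4, "x": 0, "y": 0, "z": 0.49, "spin": 0},
    {"jaw": -0.4, "x": 0, "y": 0, "z": 0.49, "spin": 0},
    {"jaw": -0.4, "x": 0, "y": 0, "z": 0.49, "spin": 0},
    {"jaw": -0.2, "x": 0, "y": 0, "z": 0.49, "spin": 0},
    {"jaw": 0, "x": 0, "y": 0, "z": 0.49, "spin": 0},
    {"jaw": 0.3, "x": 0, "y": 0, "z": 0.49, "spin": 0},
    {"jaw": 0.3, "x": 0, "y": 0, "z": 0.49, "spin": 0},
    {"jaw": 0.3, "x": 0, "y": 0, "z": 0.49, "spin": 0},
  ],
  force=40,
)

```text
t: 38.85
eef_pos: [441.9, 266.9, -21.6]
ee_rot: [-3.141, 0.002, -2.311]
force: [-2.4, -2.0, 8.5]
grip_width: 45.4
grip_force: 40.4
```

drive_tool(
  increments=[
    {"jaw": 0.3, "x": 0, "y": 0, "z": -0.2, "spin": 0},
    {"jaw": 0.3, "x": 0, "y": 0, "z": -0.6, "spin": 0},
    {"jaw": 0.3, "x": 0, "y": 0, "z": -1, "spin": 0},
    {"jaw": 0.3, "x": 0, "y": 0, "z": -1, "spin": 0},
  ],
)

```text
t: 39.25
eef_pos: [443.1, 267.6, 62.0]
ee_rot: [-3.139, 0.007, -2.311]
force: [0.1, -0.6, -1.1]
grip_width: 44.8
grip_force: 41.5
```

drive_tool(
  increments=[
    {"jaw": 0.3, "x": 0, "y": 0, "z": -0.5, "spin": 0.5},
    {"jaw": 0.3, "x": 0, "y": 0, "z": -1, "spin": 0.5},
    {"jaw": 0.3, "x": 0, "y": 0, "z": -1, "spin": 0.5},
    {"jaw": 0.3, "x": 0, "y": 0, "z": -1, "spin": 0.5},
    {"jaw": 0.3, "x": 0, "y": 0, "z": -1, "spin": 0.5},
    {"jaw": 0.3, "x": 0, "y": 0, "z": -1, "spin": 0.5},
    {"jaw": 0.3, "x": 0, "y": 0, "z": -1, "spin": 0.5},
    {"jaw": 0.3, "x": 0, "y": 0, "z": -1, "spin": 1},
    {"jaw": 0.3, "x": 0, "y": 0, "z": -1, "spin": 1},
    {"jaw": 0.3, "x": 0, "y": 0, "z": -1, "spin": 1},
    {"jaw": 0.3, "x": 0, "y": 0, "z": -1, "spin": 1},
    {"jaw": 0.3, "x": 0, "y": 0, "z": -1, "spin": 1},
    {"jaw": 0.3, "x": 0, "y": 0, "z": -1, "spin": 1},
    {"jaw": 0.3, "x": 0, "y": 0, "z": -1, "spin": 1},
    {"jaw": 0.3, "x": 0, "y": 0, "z": -1, "spin": 1},
    {"jaw": 0.3, "x": 0, "y": 0, "z": -1, "spin": 1},
  ],
)

```text
t: 40.85
eef_pos: [441.0, 266.5, 136.6]
ee_rot: [3.141, -0.0, 1.882]
force: [-0.1, 0.4, -0.1]
grip_width: 45.0
grip_force: 41.5
```

drive_tool(
  increments=[
    {"jaw": 0.3, "x": 0, "y": 0, "z": 0, "spin": 0.177},
    {"jaw": 0.3, "x": 0, "y": 0, "z": 0, "spin": 0.177},
    {"jaw": 0.3, "x": 0, "y": 0, "z": 0, "spin": 0.177},
    {"jaw": 0.3, "x": 0, "y": 0, "z": 0, "spin": 0.177},
  ],
)

```text
t: 41.25
eef_pos: [441.1, 266.5, 136.6]
ee_rot: [3.141, -0.0, 1.509]
force: [0.3, -0.3, -0.7]
grip_width: 44.5
grip_force: 41.5
```

drive_tool(
  increments=[
    {"jaw": 0.3, "x": -0.4, "y": 0.04, "z": 0, "spin": 0},
    {"jaw": 0.3, "x": -0.95, "y": 0.086, "z": 0, "spin": 0},
  ],
)

```text
t: 41.45
eef_pos: [442.8, 190.3, 136.3]
ee_rot: [-3.141, -0.0, 1.515]
force: [0.5, -0.6, 1.0]
grip_width: 45.3
grip_force: 41.5
```

drive_tool(
  increments=[
    {"jaw": 0.3, "x": -0.5, "y": 0.04, "z": 0, "spin": 0},
    {"jaw": 0.3, "x": -0.95, "y": 0.086, "z": 0, "spin": 0},
  ],
)

```text
t: 41.65
eef_pos: [444.8, 112.4, 136.6]
ee_rot: [3.141, 0.0, 1.513]
force: [0.9, 0.0, 0.4]
grip_width: 44.9
grip_force: 41.5
```

drive_tool(
  increments=[
    {"jaw": 0.3, "x": -0.5, "y": 0.04, "z": 0, "spin": 0},
    {"jaw": 0.3, "x": -0.95, "y": 0.086, "z": 0, "spin": 0},
  ],
)

```text
t: 41.85
eef_pos: [446.9, 36.0, 136.7]
ee_rot: [3.141, 0.0, 1.513]
force: [1.2, -0.4, -0.8]
grip_width: 45.0
grip_force: 41.5
```

drive_tool(
  increments=[
    {"jaw": 0.3, "x": -0.5, "y": 0.04, "z": 0, "spin": 0},
    {"jaw": 0.3, "x": -0.95, "y": 0.086, "z": 0, "spin": 0},
  ],
)

```text
t: 42.05
eef_pos: [448.8, -40.4, 136.7]
ee_rot: [3.141, 0.0, 1.512]
force: [-0.1, -0.5, -0.1]
grip_width: 44.9
grip_force: 41.5
```

drive_tool(
  increments=[
    {"jaw": 0.3, "x": -0.5, "y": 0.04, "z": 0, "spin": 0},
    {"jaw": 0.3, "x": -0.95, "y": 0.086, "z": 0, "spin": 0},
  ],
)

```text
t: 42.25
eef_pos: [450.9, -116.7, 136.8]
ee_rot: [3.141, 0.0, 1.512]
force: [1.4, 0.9, -0.8]
grip_width: 45.0
grip_force: 41.5
```

drive_tool(
  increments=[
    {"jaw": 0.3, "x": -0.5, "y": 0.04, "z": 0, "spin": 0},
    {"jaw": 0.3, "x": -0.95, "y": 0.086, "z": 0, "spin": 0},
  ],
)

```text
t: 42.45
eef_pos: [452.9, -193.1, 136.7]
ee_rot: [3.141, 0.0, 1.512]
force: [0.9, 0.4, -0.6]
grip_width: 44.9
grip_force: 41.5
```

drive_tool(
  increments=[
    {"jaw": 0.3, "x": -0.5, "y": 0.04, "z": 0, "spin": 0},
    {"jaw": 0.3, "x": -0.95, "y": 0.086, "z": 0, "spin": 0},
    {"jaw": 0.3, "x": -0.95, "y": 0.086, "z": 0, "spin": 0},
    {"jaw": 0.3, "x": -0.95, "y": 0.086, "z": 0, "spin": 0},
    {"jaw": 0.3, "x": -0.95, "y": 0.086, "z": 0, "spin": 0},
  ],
)

```text
t: 42.95
eef_pos: [455.2, -266.9, 136.5]
ee_rot: [3.142, -0.0, 1.51]
force: [0.7, 0.2, -0.0]
grip_width: 44.9
grip_force: 41.5
```

drive_tool(
  increments=[
    {"jaw": 0.3, "x": 0, "y": 0, "z": 0.4, "spin": 0},
    {"jaw": 0.3, "x": 0, "y": 0, "z": 0.8, "spin": 0},
    {"jaw": 0.3, "x": 0, "y": 0, "z": 1, "spin": 0},
    {"jaw": 0.3, "x": 0, "y": 0, "z": 1, "spin": 0},
    {"jaw": 0.3, "x": 0, "y": 0, "z": 1, "spin": 0},
  ],
)

```text
t: 43.45
eef_pos: [455.7, -267.3, 57.7]
ee_rot: [3.141, 0.0, 1.508]
force: [-0.0, 0.9, 0.8]
grip_width: 45.3
grip_force: 41.5
```

drive_tool(
  increments=[
    {"jaw": 0.3, "x": 0, "y": 0, "z": 0.25, "spin": 0},
    {"jaw": 0.3, "x": 0, "y": 0, "z": 0.45, "spin": 0},
    {"jaw": 0.3, "x": 0, "y": 0, "z": 0.57, "spin": 0},
    {"jaw": 0.3, "x": 0, "y": 0, "z": 0.62, "spin": 0},
    {"jaw": 0.3, "x": 0, "y": 0, "z": 0.62, "spin": 0},
    {"jaw": 0.3, "x": 0, "y": 0, "z": 0.62, "spin": 0},
  ],
)

```text
t: 44.05
eef_pos: [455.5, -267.7, 7.6]
ee_rot: [3.141, 0.0, 1.507]
force: [-0.4, 0.0, 0.1]
grip_width: 45.5
grip_force: 41.5
```

drive_tool(
  increments=[
    {"jaw": 0, "x": 0, "y": 0, "z": 0, "spin": 0},
    {"jaw": -0.2, "x": 0, "y": 0, "z": 0, "spin": 0},
    {"jaw": -0.35, "x": 0, "y": 0, "z": 0, "spin": 0},
    {"jaw": -0.35, "x": 0, "y": 0, "z": 0, "spin": 0},
    {"jaw": -0.35, "x": 0, "y": 0, "z": -0.3, "spin": 0},
    {"jaw": -0.35, "x": 0, "y": 0, "z": -0.7, "spin": 0},
    {"jaw": -0.35, "x": 0, "y": 0, "z": -1, "spin": 0},
  ],
)

```text
t: 44.75
eef_pos: [455.3, -267.6, 88.7]
ee_rot: [3.141, 0.0, 1.507]
force: [-0.4, 0.0, 0.8]
grip_width: 57.4
grip_force: 0.0
```

drive_tool(
  increments=[
    {"jaw": -0.35, "x": 0.5, "y": 0, "z": -0.4, "spin": 0},
    {"jaw": -0.35, "x": 1, "y": 0, "z": -0.6, "spin": 0},
    {"jaw": -0.35, "x": 1, "y": 0, "z": -0.6, "spin": 0},
  ],
)

```text
t: 45.05
eef_pos: [461.4, -185.0, 138.0]
ee_rot: [3.137, 0.001, 1.509]
force: [-0.1, -0.4, -0.1]
grip_width: 57.6
grip_force: 0.0
```

```bash
python3 - <<'E'
from h import *
for n in('scene','top'):
    p=cam(n);print(n);cuffs(p,42,60,(405,620,-330,-165));cuffs(p);pts(p,['blade_grip','mallet_grip','case'],1)
E
```

```text
scene
cuff [ 456.3 -265.2] z 55.1 gap dir 0.93 w 3.79 rms 2.03 35
cuff [568.1 277.2] z 27.2 gap dir 2.55 w 0.44 rms 1.46 126
cuff [579.9 399.5] z 27.8 gap dir -0.98 w 0.52 rms 1.54 134
blade_grip 0.76 [484.5  11.8   8.4]
mallet_grip 0.92 [489.  103.6  19.8]
case 0.58 [ 509.1 -245.    -1.9]
top
cuff [578.3 400.6] z 29.2 gap dir -1.44 w 1.54 rms 1.13 29
blade_grip 0.8 [482.5  12.1  15.1]
```

drive_tool(
  increments=[
    {"jaw": -0.35, "x": 0.5, "y": 0.08, "z": 0, "spin": 0},
    {"jaw": -0.35, "x": 0.97, "y": 0.16, "z": 0, "spin": 0},
  ],
)

```text
t: 45.65
eef_pos: [477.9, -111.0, 134.5]
ee_rot: [-3.141, -0.0, 1.504]
force: [0.7, 0.2, -0.9]
grip_width: 57.8
grip_force: 0.0
```

drive_tool(
  increments=[
    {"jaw": -0.35, "x": 0.5, "y": 0.08, "z": 0, "spin": 0},
    {"jaw": -0.35, "x": 0.97, "y": 0.16, "z": 0, "spin": 0},
  ],
)

```text
t: 45.85
eef_pos: [495.8, -33.3, 134.7]
ee_rot: [-3.141, -0.0, 1.506]
force: [0.1, -0.3, -0.3]
grip_width: 57.4
grip_force: 0.0
```

drive_tool(
  increments=[
    {"jaw": -0.35, "x": 0.5, "y": 0.08, "z": 0, "spin": 0},
    {"jaw": -0.35, "x": 0.97, "y": 0.16, "z": 0, "spin": 0},
  ],
)

```text
t: 46.05
eef_pos: [513.6, 43.5, 134.6]
ee_rot: [-3.141, 0.0, 1.506]
force: [1.0, -0.5, 0.2]
grip_width: 57.6
grip_force: 0.0
```

drive_tool(
  increments=[
    {"jaw": -0.35, "x": 0.5, "y": 0.08, "z": 0, "spin": 0},
    {"jaw": -0.35, "x": 0.97, "y": 0.16, "z": 0, "spin": 0},
  ],
)

```text
t: 46.25
eef_pos: [531.4, 120.2, 134.5]
ee_rot: [-3.141, 0.0, 1.507]
force: [0.5, 0.0, -0.1]
grip_width: 57.4
grip_force: 0.0
```

drive_tool(
  increments=[
    {"jaw": -0.35, "x": 0.5, "y": 0.08, "z": 0, "spin": 0},
    {"jaw": -0.35, "x": 0.97, "y": 0.16, "z": 0, "spin": 0},
    {"jaw": -0.35, "x": 0.97, "y": 0.16, "z": 0, "spin": 0},
    {"jaw": -0.35, "x": 0.97, "y": 0.16, "z": 0, "spin": 0},
    {"jaw": -0.35, "x": 0.97, "y": 0.16, "z": 0, "spin": 0},
  ],
)

```text
t: 46.75
eef_pos: [548.9, 194.6, 134.6]
ee_rot: [-3.141, 0.0, 1.506]
force: [-0.2, -0.5, 0.1]
grip_width: 58.0
grip_force: 0.0
```

```bash
python3 - <<'E'
from h import *
p=wr('w13.png',[]);cuffs(p,14)
E
```

```text
[548.9 194.6 134.6] [-3.141  0.     1.506]
cuff [567.1 275.8] z 27.1 gap dir 2.48 w 0.47 rms 1.0 847
```

drive_tool(
  increments=[
    {"jaw": -0.35, "x": 0.5, "y": 0.08, "z": 0, "spin": 0},
    {"jaw": -0.35, "x": 1, "y": 0.157, "z": 0, "spin": -0.464},
    {"jaw": -0.35, "x": 1, "y": 0.157, "z": 0, "spin": -0.464},
    {"jaw": -0.35, "x": 1, "y": 0.157, "z": 0, "spin": -0.464},
    {"jaw": -0.35, "x": 1, "y": 0.157, "z": 0, "spin": -0.464},
    {"jaw": -0.35, "x": 1, "y": 0.157, "z": 0, "spin": -0.464},
    {"jaw": -0.35, "x": 1, "y": 0.157, "z": 0, "spin": -0.464},
    {"jaw": -0.35, "x": 1, "y": 0.157, "z": 0, "spin": -0.464},
    {"jaw": -0.35, "x": 1, "y": 0.157, "z": 0, "spin": -0.464},
  ],
)

```text
t: 47.7
eef_pos: [566.8, 273.4, 135.1]
ee_rot: [3.141, 0.0, 2.479]
force: [-0.0, 0.1, -0.5]
grip_width: 57.8
grip_force: 0.0
```

drive_tool(
  increments=[
    {"jaw": -0.4, "x": 0.018, "y": 0.024, "z": 0.3, "spin": 0},
    {"jaw": -0.4, "x": 0.018, "y": 0.024, "z": 0.7, "spin": 0},
    {"jaw": -0.4, "x": 0.018, "y": 0.024, "z": 1, "spin": 0},
    {"jaw": -0.4, "x": 0.018, "y": 0.024, "z": 1, "spin": 0},
    {"jaw": -0.4, "x": 0.018, "y": 0.024, "z": 1, "spin": 0},
  ],
)

```text
t: 48.2
eef_pos: [566.8, 276.5, 55.7]
ee_rot: [3.142, 0.0, 2.477]
force: [0.3, -0.1, 0.2]
grip_width: 59.8
grip_force: 0.0
```

drive_tool(
  increments=[
    {"jaw": -0.4, "x": 0, "y": 0, "z": 0.3, "spin": 0},
    {"jaw": -0.4, "x": 0, "y": 0, "z": 0.6, "spin": 0},
    {"jaw": -0.4, "x": 0, "y": 0, "z": 0.9, "spin": 0},
    {"jaw": -0.4, "x": 0, "y": 0, "z": 0.9, "spin": 0},
    {"jaw": -0.4, "x": 0, "y": 0, "z": 0.9, "spin": 0},
    {"jaw": -0.2, "x": 0, "y": 0, "z": 0.9, "spin": 0},
    {"jaw": 0, "x": 0, "y": 0, "z": 0.9, "spin": 0},
    {"jaw": 0.3, "x": 0, "y": 0, "z": 0.9, "spin": 0},
    {"jaw": 0.3, "x": 0, "y": 0, "z": 0.9, "spin": 0},
    {"jaw": 0.3, "x": 0, "y": 0, "z": 0.9, "spin": 0},
  ],
  force=40,
)

```text
t: 49.2
eef_pos: [567.7, 277.3, -14.6]
ee_rot: [3.139, 0.002, 2.479]
force: [-1.9, -1.2, 9.9]
grip_width: 44.9
grip_force: 40.3
```

drive_tool(
  increments=[
    {"jaw": 0.3, "x": 0, "y": 0, "z": -0.2, "spin": 0},
    {"jaw": 0.3, "x": 0, "y": 0, "z": -0.6, "spin": 0},
    {"jaw": 0.3, "x": 0, "y": 0, "z": -1, "spin": 0},
    {"jaw": 0.3, "x": 0, "y": 0, "z": -1, "spin": 0},
  ],
)

```text
t: 49.6
eef_pos: [568.9, 277.9, 69.8]
ee_rot: [3.134, 0.004, 2.479]
force: [-0.3, 0.5, -0.3]
grip_width: 44.6
grip_force: 41.5
```

drive_tool(
  increments=[
    {"jaw": 0.3, "x": 0, "y": 0, "z": -0.5, "spin": 0.2},
    {"jaw": 0.3, "x": 0, "y": 0, "z": -0.9, "spin": 0.464},
    {"jaw": 0.3, "x": 0, "y": 0, "z": -0.9, "spin": 0.464},
    {"jaw": 0.3, "x": 0, "y": 0, "z": -0.9, "spin": 0.464},
    {"jaw": 0.3, "x": 0, "y": 0, "z": -0.9, "spin": 0.464},
    {"jaw": 0.3, "x": 0, "y": 0, "z": -0.9, "spin": 0.464},
    {"jaw": 0.3, "x": 0, "y": 0, "z": -0.9, "spin": 0.464},
    {"jaw": 0.3, "x": 0, "y": 0, "z": -0.9, "spin": 0.464},
    {"jaw": 0.3, "x": 0, "y": 0, "z": -0.9, "spin": 0.464},
  ],
)

```text
t: 50.5
eef_pos: [566.6, 276.9, 135.5]
ee_rot: [3.141, -0.0, 1.509]
force: [-0.1, 0.2, 0.5]
grip_width: 44.9
grip_force: 41.5
```

drive_tool(
  increments=[
    {"jaw": 0.3, "x": -0.4, "y": 0.02, "z": 0, "spin": 0},
    {"jaw": 0.3, "x": -0.98, "y": 0.042, "z": 0, "spin": 0},
  ],
)

```text
t: 50.7
eef_pos: [564.7, 198.9, 134.9]
ee_rot: [-3.141, -0.0, 1.512]
force: [2.1, -0.6, 0.0]
grip_width: 44.8
grip_force: 41.5
```

drive_tool(
  increments=[
    {"jaw": 0.3, "x": -0.5, "y": 0.02, "z": 0, "spin": 0},
    {"jaw": 0.3, "x": -0.98, "y": 0.042, "z": 0, "spin": 0},
  ],
)

```text
t: 50.9
eef_pos: [563.0, 118.5, 135.3]
ee_rot: [3.141, -0.0, 1.51]
force: [0.6, 0.0, -0.1]
grip_width: 44.8
grip_force: 41.5
```

drive_tool(
  increments=[
    {"jaw": 0.3, "x": -0.5, "y": 0.02, "z": 0, "spin": 0},
    {"jaw": 0.3, "x": -0.98, "y": 0.042, "z": 0, "spin": 0},
  ],
)

```text
t: 51.1
eef_pos: [561.4, 39.9, 135.4]
ee_rot: [3.141, 0.0, 1.509]
force: [0.1, 0.8, -0.8]
grip_width: 44.7
grip_force: 41.5
```

drive_tool(
  increments=[
    {"jaw": 0.3, "x": -0.5, "y": 0.02, "z": 0, "spin": 0},
    {"jaw": 0.3, "x": -0.98, "y": 0.042, "z": 0, "spin": 0},
  ],
)

```text
t: 51.3
eef_pos: [559.7, -38.6, 135.4]
ee_rot: [3.141, 0.0, 1.509]
force: [0.9, 0.3, 0.2]
grip_width: 44.7
grip_force: 41.5
```

drive_tool(
  increments=[
    {"jaw": 0.3, "x": -0.5, "y": 0.02, "z": 0, "spin": 0},
    {"jaw": 0.3, "x": -0.98, "y": 0.042, "z": 0, "spin": 0},
  ],
)

```text
t: 51.5
eef_pos: [558.1, -117.0, 135.4]
ee_rot: [3.141, 0.0, 1.509]
force: [0.3, 0.6, -0.1]
grip_width: 44.6
grip_force: 41.5
```

drive_tool(
  increments=[
    {"jaw": 0.3, "x": -0.5, "y": 0.02, "z": 0, "spin": 0},
    {"jaw": 0.3, "x": -0.98, "y": 0.042, "z": 0, "spin": 0},
    {"jaw": 0.3, "x": -0.98, "y": 0.042, "z": 0, "spin": 0},
    {"jaw": 0.3, "x": -0.98, "y": 0.042, "z": 0, "spin": 0},
  ],
)

```text
t: 51.9
eef_pos: [556.5, -194.4, 135.0]
ee_rot: [-3.142, -0.0, 1.507]
force: [0.3, 0.9, -0.2]
grip_width: 45.0
grip_force: 41.5
```

```bash
python3 - <<'E'
from h import *
for n in('scene','top'):
    p=cam(n);print(n);pts(p,['lid_edge','lid_hinge'],2);cuffs(p,42,60,(405,620,-330,-165))
E
```

```text
scene
lid_edge 0.75 [ 502.6 -340.9  261.2]
lid_hinge 0.67 [ 505.4 -342.7   77.2]
lid_hinge 0.27 [489.2 104.2  20.4]
cuff [ 455.1 -267.2] z 53.9 gap dir 0.46 w 3.59 rms 1.74 21
cuff [ 456.9 -264.3] z 54.4 gap dir -2.58 w 3.08 rms 1.97 39
top
lid_edge 0.85 [ 501.3 -347.6  261.5]
lid_hinge 0.95 [ 502.  -337.9   76.5]
lid_hinge 0.46 [485.1  13.8  13.8]
```

drive_tool(
  increments=[
    {"jaw": 0.3, "x": -0.45, "y": 0.03, "z": 0, "spin": 0},
    {"jaw": 0.3, "x": -0.97, "y": 0.065, "z": 0, "spin": 0},
    {"jaw": 0.3, "x": -0.97, "y": 0.065, "z": 0.3, "spin": 0},
    {"jaw": 0.3, "x": -0.97, "y": 0.065, "z": 0.7, "spin": 0},
    {"jaw": 0.3, "x": -0.97, "y": 0.065, "z": 1, "spin": 0},
    {"jaw": 0.3, "x": -0.97, "y": 0.065, "z": 1, "spin": 0},
    {"jaw": 0.3, "x": -0.97, "y": 0.065, "z": 1, "spin": 0},
  ],
)

```text
t: 52.9
eef_pos: [557.2, -271.3, 55.6]
ee_rot: [-3.142, 0.0, 1.508]
force: [0.4, -0.2, 0.8]
grip_width: 44.5
grip_force: 41.4
```

drive_tool(
  increments=[
    {"jaw": 0.3, "x": 0, "y": 0, "z": 0.25, "spin": 0},
    {"jaw": 0.3, "x": 0, "y": 0, "z": 0.43, "spin": 0},
    {"jaw": 0.3, "x": 0, "y": 0, "z": 0.52, "spin": 0},
    {"jaw": 0.3, "x": 0, "y": 0, "z": 0.52, "spin": 0},
    {"jaw": 0.3, "x": 0, "y": 0, "z": 0.52, "spin": 0},
  ],
)

```text
t: 53.4
eef_pos: [557.3, -271.7, 14.1]
ee_rot: [3.141, 0.0, 1.507]
force: [-0.3, -0.4, -0.5]
grip_width: 44.5
grip_force: 41.4
```

drive_tool(
  increments=[
    {"jaw": 0, "x": 0, "y": 0, "z": 0, "spin": 0},
    {"jaw": -0.2, "x": 0, "y": 0, "z": 0, "spin": 0},
    {"jaw": -0.35, "x": 0, "y": 0, "z": 0, "spin": 0},
    {"jaw": -0.35, "x": 0, "y": 0, "z": 0, "spin": 0},
    {"jaw": -0.35, "x": 0, "y": 0, "z": -0.3, "spin": 0},
    {"jaw": -0.35, "x": 0, "y": 0, "z": -0.7, "spin": 0},
    {"jaw": -0.35, "x": 0, "y": 0, "z": -1, "spin": 0},
  ],
)

```text
t: 54.1
eef_pos: [557.1, -271.7, 95.1]
ee_rot: [3.141, 0.0, 1.507]
force: [0.3, -0.6, 0.4]
grip_width: 57.6
grip_force: 0.0
```

drive_tool(
  increments=[
    {"jaw": -0.35, "x": 0.5, "y": 0, "z": -0.4, "spin": 0},
    {"jaw": -0.35, "x": 1, "y": 0, "z": -0.5, "spin": 0},
    {"jaw": -0.35, "x": 1, "y": 0, "z": -0.5, "spin": 0},
  ],
)

```text
t: 54.4
eef_pos: [563.0, -188.7, 135.8]
ee_rot: [3.138, 0.0, 1.509]
force: [0.9, -0.9, -1.2]
grip_width: 57.7
grip_force: 0.0
```

```bash
python3 - <<'E'
from h import *
for n in('scene','top'):
    p=cam(n);print(n);cuffs(p,42,60,(405,620,-330,-165));cuffs(p);pts(p,['blade_grip','mallet_grip'],1)
E
```

```text
scene
cuff [ 456.5 -265. ] z 55.0 gap dir 1.47 w 0.57 rms 2.25 80
cuff [ 557.8 -270.2] z 54.7 gap dir 1.51 w 0.45 rms 1.85 93
cuff [579.8 399.4] z 27.1 gap dir -1.01 w 0.47 rms 1.43 141
blade_grip 0.71 [486.3  13.4  12.2]
mallet_grip 0.86 [487.2 105.5  18.7]
top
blade_grip 0.7 [ 503.4 -346.6  258.1]
mallet_grip 0.65 [488.6 106.5  15.8]
```

Cuffs A and B are placed with gaps at 1.47 and 1.51 rad (the front direction is 1.51). Now for cuff C.

drive_tool(
  increments=[
    {"jaw": -0.35, "x": 0.5, "y": -0.02, "z": 0, "spin": 0},
    {"jaw": -0.35, "x": 0.91, "y": -0.032, "z": 0, "spin": 0},
  ],
)

```text
t: 54.9
eef_pos: [563.8, -119.0, 132.6]
ee_rot: [-3.141, -0.0, 1.504]
force: [1.2, 0.2, 0.5]
grip_width: 57.8
grip_force: 0.0
```

drive_tool(
  increments=[
    {"jaw": -0.35, "x": 0.5, "y": -0.02, "z": 0, "spin": 0},
    {"jaw": -0.35, "x": 0.91, "y": -0.032, "z": 0, "spin": 0},
  ],
)

```text
t: 55.1
eef_pos: [566.0, -45.2, 132.9]
ee_rot: [-3.141, -0.0, 1.506]
force: [1.5, 0.3, 0.0]
grip_width: 58.0
grip_force: 0.0
```

drive_tool(
  increments=[
    {"jaw": -0.35, "x": 0.5, "y": -0.02, "z": 0, "spin": 0},
    {"jaw": -0.35, "x": 0.91, "y": -0.032, "z": 0, "spin": 0},
  ],
)

```text
t: 55.3
eef_pos: [568.2, 27.7, 132.9]
ee_rot: [-3.141, -0.0, 1.506]
force: [0.8, 0.1, -0.9]
grip_width: 58.1
grip_force: 0.0
```

drive_tool(
  increments=[
    {"jaw": -0.35, "x": 0.5, "y": -0.02, "z": 0, "spin": 0},
    {"jaw": -0.35, "x": 0.91, "y": -0.032, "z": 0, "spin": 0},
  ],
)

```text
t: 55.5
eef_pos: [570.3, 100.6, 132.9]
ee_rot: [-3.141, 0.0, 1.506]
force: [0.1, -0.3, -0.5]
grip_width: 57.8
grip_force: 0.0
```

drive_tool(
  increments=[
    {"jaw": -0.35, "x": 0.5, "y": -0.02, "z": 0, "spin": 0},
    {"jaw": -0.35, "x": 0.91, "y": -0.032, "z": 0, "spin": 0},
  ],
)

```text
t: 55.7
eef_pos: [572.5, 173.5, 132.8]
ee_rot: [-3.141, 0.0, 1.506]
force: [0.5, -0.8, 0.2]
grip_width: 57.8
grip_force: 0.0
```

drive_tool(
  increments=[
    {"jaw": -0.35, "x": 0.5, "y": -0.02, "z": 0, "spin": 0},
    {"jaw": -0.35, "x": 0.91, "y": -0.032, "z": 0, "spin": 0},
  ],
)

```text
t: 55.9
eef_pos: [574.7, 246.3, 132.8]
ee_rot: [-3.141, 0.0, 1.506]
force: [-0.3, -1.0, 0.8]
grip_width: 57.7
grip_force: 0.0
```

drive_tool(
  increments=[
    {"jaw": -0.35, "x": 0.5, "y": -0.02, "z": 0, "spin": 0},
    {"jaw": -0.35, "x": 0.91, "y": -0.032, "z": 0, "spin": 0},
    {"jaw": -0.35, "x": 0.91, "y": -0.032, "z": 0, "spin": 0},
    {"jaw": -0.35, "x": 0.91, "y": -0.032, "z": 0, "spin": 0},
  ],
)

```text
t: 56.3
eef_pos: [576.8, 317.7, 132.4]
ee_rot: [-3.141, 0.001, 1.507]
force: [0.6, -0.7, -1.1]
grip_width: 57.8
grip_force: 0.0
```

```bash
python3 - <<'E'
from h import *
p=wr('w14.png',[]);cuffs(p,14)
c=cloud(p);c=c[(c[:,2]>9)&(c[:,2]<14.5)&(c[:,0]>600)&(c[:,0]<650)];print('rim',np.percentile(c[:,0],[2,50,98]).round(1),len(c),get_state()['q'].round(2))
E
```

```text
[576.8 317.7 132.4] [-3.141e+00  1.000e-03  1.507e+00]
cuff [579.  398.2] z 27.1 gap dir -1.02 w 0.5 rms 0.98 849
rim [602.8 626.8 631.1] 2691 [ 0.46  0.11  1.57 -0.    1.47  0.53]
```

drive_tool(
  increments=[
    {"jaw": -0.35, "x": 0.5, "y": -0.02, "z": 0, "spin": 0},
    {"jaw": -0.35, "x": 1, "y": -0.037, "z": 0, "spin": -0.446},
    {"jaw": -0.35, "x": 1, "y": -0.037, "z": 0, "spin": -0.446},
    {"jaw": -0.35, "x": 1, "y": -0.037, "z": 0, "spin": -0.446},
    {"jaw": -0.35, "x": 1, "y": -0.037, "z": 0, "spin": -0.446},
    {"jaw": -0.35, "x": 1, "y": -0.037, "z": 0, "spin": -0.446},
    {"jaw": -0.35, "x": 1, "y": -0.037, "z": 0, "spin": -0.446},
    {"jaw": -0.35, "x": 1, "y": -0.037, "z": 0, "spin": -0.446},
    {"jaw": -0.35, "x": 1, "y": -0.037, "z": 0, "spin": -0.446},
  ],
)

```text
t: 57.25
eef_pos: [579.4, 396.5, 133.4]
ee_rot: [-3.142, 0.0, 2.44]
force: [-0.5, -0.3, 0.1]
grip_width: 57.6
grip_force: 0.0
```

drive_tool(
  increments=[
    {"jaw": -0.35, "x": 0, "y": 0, "z": 0.3, "spin": 0},
    {"jaw": -0.35, "x": 0, "y": 0, "z": 0.7, "spin": 0},
    {"jaw": -0.35, "x": 0, "y": 0, "z": 1, "spin": 0},
    {"jaw": -0.35, "x": 0, "y": 0, "z": 1, "spin": 0},
    {"jaw": -0.35, "x": 0, "y": 0, "z": 1, "spin": 0},
  ],
)

```text
t: 57.75
eef_pos: [579.2, 397.4, 54.0]
ee_rot: [-3.142, 0.0, 2.439]
force: [-0.2, 0.1, 0.6]
grip_width: 57.5
grip_force: 0.0
```

drive_tool(
  increments=[
    {"jaw": -0.35, "x": 0, "y": 0, "z": 0.3, "spin": 0},
    {"jaw": -0.35, "x": 0, "y": 0, "z": 0.6, "spin": 0},
    {"jaw": -0.35, "x": 0, "y": 0, "z": 0.84, "spin": 0},
    {"jaw": -0.35, "x": 0, "y": 0, "z": 0.84, "spin": 0},
    {"jaw": -0.35, "x": 0, "y": 0, "z": 0.84, "spin": 0},
    {"jaw": -0.2, "x": 0, "y": 0, "z": 0.84, "spin": 0},
    {"jaw": 0, "x": 0, "y": 0, "z": 0.84, "spin": 0},
    {"jaw": 0.3, "x": 0, "y": 0, "z": 0.84, "spin": 0},
    {"jaw": 0.3, "x": 0, "y": 0, "z": 0.84, "spin": 0},
    {"jaw": 0.3, "x": 0, "y": 0, "z": 0.84, "spin": 0},
  ],
  force=40,
)

```text
t: 58.75
eef_pos: [579.7, 398.5, -11.6]
ee_rot: [3.139, 0.001, 2.441]
force: [-1.4, -1.6, 8.1]
grip_width: 44.9
grip_force: 39.9
```

drive_tool(
  increments=[
    {"jaw": 0.3, "x": 0, "y": 0, "z": -0.2, "spin": 0},
    {"jaw": 0.3, "x": 0, "y": 0, "z": -0.6, "spin": 0},
    {"jaw": 0.3, "x": 0, "y": 0, "z": -1, "spin": 0},
    {"jaw": 0.3, "x": 0, "y": 0, "z": -1, "spin": 0},
  ],
)

```text
t: 59.15
eef_pos: [580.9, 399.4, 73.4]
ee_rot: [3.134, 0.002, 2.441]
force: [0.2, -0.1, -0.3]
grip_width: 45.1
grip_force: 40.9
```

drive_tool(
  increments=[
    {"jaw": 0.3, "x": 0, "y": 0, "z": -0.5, "spin": 0.2},
    {"jaw": 0.3, "x": 0, "y": 0, "z": -0.9, "spin": 0.446},
    {"jaw": 0.3, "x": 0, "y": 0, "z": -0.9, "spin": 0.446},
    {"jaw": 0.3, "x": 0, "y": 0, "z": -0.9, "spin": 0.446},
    {"jaw": 0.3, "x": 0, "y": 0, "z": -0.9, "spin": 0.446},
    {"jaw": 0.3, "x": 0, "y": 0, "z": -0.9, "spin": 0.446},
    {"jaw": 0.3, "x": 0, "y": 0, "z": -0.9, "spin": 0.446},
    {"jaw": 0.3, "x": 0, "y": 0, "z": -0.9, "spin": 0.446},
    {"jaw": 0.3, "x": 0, "y": 0, "z": -0.9, "spin": 0.446},
  ],
)

```text
t: 60.05
eef_pos: [578.9, 398.0, 138.8]
ee_rot: [3.141, -0.0, 1.508]
force: [0.7, -0.3, -0.7]
grip_width: 44.8
grip_force: 41.2
```

drive_tool(
  increments=[
    {"jaw": 0.3, "x": -0.4, "y": -0.02, "z": 0, "spin": 0},
    {"jaw": 0.3, "x": -0.956, "y": -0.047, "z": 0, "spin": 0},
  ],
)

```text
t: 60.25
eef_pos: [569.8, 322.2, 138.0]
ee_rot: [-3.141, -0.0, 1.51]
force: [0.5, -0.3, 0.0]
grip_width: 44.4
grip_force: 41.2
```

drive_tool(
  increments=[
    {"jaw": 0.3, "x": -0.5, "y": -0.02, "z": 0, "spin": 0},
    {"jaw": 0.3, "x": -0.956, "y": -0.047, "z": 0, "spin": 0},
  ],
)

```text
t: 60.45
eef_pos: [561.2, 244.2, 138.4]
ee_rot: [3.141, -0.0, 1.508]
force: [0.4, -0.8, 0.2]
grip_width: 44.6
grip_force: 41.2
```

drive_tool(
  increments=[
    {"jaw": 0.3, "x": -0.5, "y": -0.02, "z": 0, "spin": 0},
    {"jaw": 0.3, "x": -0.956, "y": -0.047, "z": 0, "spin": 0},
  ],
)

```text
t: 60.65
eef_pos: [552.5, 168.1, 138.5]
ee_rot: [3.141, -0.0, 1.508]
force: [0.7, 0.7, -0.3]
grip_width: 45.0
grip_force: 41.2
```

drive_tool(
  increments=[
    {"jaw": 0.3, "x": -0.5, "y": -0.02, "z": 0, "spin": 0},
    {"jaw": 0.3, "x": -0.956, "y": -0.047, "z": 0, "spin": 0},
  ],
)

```text
t: 60.85
eef_pos: [543.9, 92.0, 138.6]
ee_rot: [3.141, -0.0, 1.508]
force: [0.3, 1.0, -0.2]
grip_width: 44.9
grip_force: 41.2
```

drive_tool(
  increments=[
    {"jaw": 0.3, "x": -0.5, "y": -0.02, "z": 0, "spin": 0},
    {"jaw": 0.3, "x": -0.956, "y": -0.047, "z": 0, "spin": 0},
  ],
)

```text
t: 61.05
eef_pos: [535.3, 16.0, 138.6]
ee_rot: [3.141, 0.0, 1.508]
force: [1.3, -0.6, -0.4]
grip_width: 44.6
grip_force: 41.2
```

drive_tool(
  increments=[
    {"jaw": 0.3, "x": -0.5, "y": -0.02, "z": 0, "spin": 0},
    {"jaw": 0.3, "x": -0.956, "y": -0.047, "z": 0, "spin": 0},
  ],
)

```text
t: 61.25
eef_pos: [526.6, -60.2, 138.7]
ee_rot: [3.141, 0.0, 1.508]
force: [0.5, -0.1, -1.1]
grip_width: 44.5
grip_force: 41.2
```

drive_tool(
  increments=[
    {"jaw": 0.3, "x": -0.5, "y": -0.02, "z": 0, "spin": 0},
    {"jaw": 0.3, "x": -0.956, "y": -0.047, "z": 0, "spin": 0},
  ],
)

```text
t: 61.45
eef_pos: [518.0, -136.3, 138.6]
ee_rot: [3.141, 0.0, 1.508]
force: [0.8, 0.1, -0.9]
grip_width: 44.9
grip_force: 41.2
```

drive_tool(
  increments=[
    {"jaw": 0.3, "x": -0.5, "y": -0.02, "z": 0, "spin": 0},
    {"jaw": 0.3, "x": -0.956, "y": -0.047, "z": 0, "spin": 0.2},
    {"jaw": 0.3, "x": -0.956, "y": -0.047, "z": 0, "spin": 0.2},
    {"jaw": 0.3, "x": -0.956, "y": -0.047, "z": 0, "spin": 0.2},
    {"jaw": 0.3, "x": -0.956, "y": -0.047, "z": 0, "spin": 0.5},
    {"jaw": 0.3, "x": -0.956, "y": -0.047, "z": 0, "spin": 0.5},
    {"jaw": 0.3, "x": -0.956, "y": -0.047, "z": 0, "spin": 0.5},
    {"jaw": 0.3, "x": -0.956, "y": -0.047, "z": 0, "spin": 0.5},
    {"jaw": 0.3, "x": -0.956, "y": -0.047, "z": 0, "spin": 0.8},
    {"jaw": 0.3, "x": -0.956, "y": -0.047, "z": 0, "spin": 0.8},
    {"jaw": 0.3, "x": -0.956, "y": -0.047, "z": 0, "spin": 0.8},
    {"jaw": 0.3, "x": -0.956, "y": -0.047, "z": 0, "spin": 0.8},
    {"jaw": 0.3, "x": -0.956, "y": -0.047, "z": 0, "spin": 1},
    {"jaw": 0.3, "x": -0.956, "y": -0.047, "z": 0, "spin": 1},
    {"jaw": 0.3, "x": -0.956, "y": -0.047, "z": 0, "spin": 1},
    {"jaw": 0.3, "x": -0.956, "y": -0.047, "z": 0, "spin": 1},
    {"jaw": 0.3, "x": -0.956, "y": -0.047, "z": 0, "spin": 1},
  ],
)

```text
t: 63.15
eef_pos: [509.8, -210.7, 138.4]
ee_rot: [-3.142, -0.0, -0.584]
force: [0.7, -0.6, 0.5]
grip_width: 45.0
grip_force: 41.2
```

drive_tool(
  increments=[
    {"jaw": 0.3, "x": 0, "y": 0, "z": 0, "spin": 0.346},
    {"jaw": 0.3, "x": 0, "y": 0, "z": 0, "spin": 0.346},
    {"jaw": 0.3, "x": 0, "y": 0, "z": 0, "spin": 0.346},
    {"jaw": 0.3, "x": 0, "y": 0, "z": 0, "spin": 0.346},
    {"jaw": 0.3, "x": 0, "y": 0, "z": 0, "spin": 0.346},
    {"jaw": 0.3, "x": 0, "y": 0, "z": 0, "spin": 0.346},
    {"jaw": 0.3, "x": 0, "y": 0, "z": 0, "spin": 0.346},
  ],
)

```text
t: 63.85
eef_pos: [509.8, -210.7, 138.2]
ee_rot: [-3.142, -0.0, -1.306]
force: [0.5, 0.4, -0.2]
grip_width: 44.7
grip_force: 41.2
```

```bash
python3 - <<'E'
from h import *
p=cam('scene');cuffs(p,42,60,(405,620,-330,-165));cuffs(p,160,200,(405,620,-330,-165));pts(p,['lid_edge'],1);print(get_state()['q'].round(2))
E
```

```text
cuff [ 455.9 -265.3] z 54.2 gap dir 0.96 w 3.42 rms 2.32 42
cuff [ 456.  -265.1] z 54.5 gap dir -2.21 w 3.36 rms 2.1 36
cuff [ 558.  -270.4] z 54.2 gap dir 1.49 w 0.55 rms 2.04 100
cuff [ 513.7 -206.6] z 199.0 gap dir 1.89 w 2.36 rms 7.33 62
lid_edge 0.8 [ 502.5 -344.1  264. ]
[-0.44 -0.13  1.79 -0.    1.48  2.44]
```

drive_tool(
  increments=[
    {"jaw": 0.3, "x": 0, "y": 0, "z": 0.4, "spin": 0},
    {"jaw": 0.3, "x": 0, "y": 0, "z": 0.8, "spin": 0},
    {"jaw": 0.3, "x": 0, "y": 0, "z": 1, "spin": 0},
    {"jaw": 0.3, "x": 0, "y": 0, "z": 1, "spin": 0},
    {"jaw": 0.3, "x": 0, "y": 0, "z": 1, "spin": 0},
  ],
)

```text
t: 64.45
eef_pos: [510.2, -210.9, 59.2]
ee_rot: [-3.141, -0.0, -1.311]
force: [-0.0, -0.3, 1.1]
grip_width: 44.7
grip_force: 41.2
```

drive_tool(
  increments=[
    {"jaw": 0.3, "x": 0, "y": 0, "z": 0.25, "spin": 0},
    {"jaw": 0.3, "x": 0, "y": 0, "z": 0.43, "spin": 0},
    {"jaw": 0.3, "x": 0, "y": 0, "z": 0.525, "spin": 0},
    {"jaw": 0.3, "x": 0, "y": 0, "z": 0.525, "spin": 0},
    {"jaw": 0.3, "x": 0, "y": 0, "z": 0.525, "spin": 0},
  ],
)

```text
t: 64.95
eef_pos: [510.1, -210.9, 16.8]
ee_rot: [-3.141, -0.0, -1.312]
force: [0.0, 0.4, -0.8]
grip_width: 45.0
grip_force: 41.2
```

drive_tool(
  increments=[
    {"jaw": 0, "x": 0, "y": 0, "z": 0, "spin": 0},
    {"jaw": -0.2, "x": 0, "y": 0, "z": 0, "spin": 0},
    {"jaw": -0.35, "x": 0, "y": 0, "z": 0, "spin": 0},
    {"jaw": -0.35, "x": 0, "y": 0, "z": 0, "spin": 0},
    {"jaw": -0.35, "x": 0, "y": 0, "z": -0.3, "spin": 0},
    {"jaw": -0.35, "x": 0, "y": 0, "z": -0.7, "spin": 0},
    {"jaw": -0.35, "x": 0, "y": 0, "z": -1, "spin": 0},
  ],
)

```text
t: 65.65
eef_pos: [509.9, -210.8, 97.9]
ee_rot: [-3.141, -0.0, -1.312]
force: [1.4, -0.7, 0.8]
grip_width: 57.4
grip_force: 0.0
```

drive_tool(
  increments=[
    {"jaw": -0.35, "x": -0.5, "y": 0, "z": -0.5, "spin": -0.1},
    {"jaw": -0.35, "x": -0.95, "y": 0.3, "z": -1, "spin": -0.17},
    {"jaw": -0.35, "x": -0.95, "y": 0.3, "z": -1, "spin": -0.23},
    {"jaw": -0.35, "x": -0.95, "y": 0.3, "z": -1, "spin": -0.3},
    {"jaw": -0.35, "x": -0.95, "y": 0.3, "z": -1, "spin": -0.38},
    {"jaw": -0.35, "x": -0.95, "y": 0.3, "z": -1, "spin": -0.5},
    {"jaw": -0.35, "x": -0.95, "y": 0.3, "z": -1, "spin": -0.5},
    {"jaw": -0.35, "x": -0.95, "y": 0.3, "z": -1, "spin": -0.623},
    {"jaw": -0.35, "x": -0.95, "y": 0.3, "z": -1, "spin": -0.623},
    {"jaw": -0.35, "x": -0.95, "y": 0.3, "z": -1, "spin": -0.623},
  ],
)

```text
t: 66.65
eef_pos: [467.1, -143.4, 176.2]
ee_rot: [3.142, -0.0, -0.005]
force: [0.6, 0.1, -0.1]
grip_width: 58.0
grip_force: 0.0
```

```bash
python3 - <<'E'
from h import *
p=cam('scene');cuffs(p,42,60,(405,620,-330,-165));pts(p,['lid_edge','blade_grip','mallet_grip'],1);cv2.imwrite('pics/s15.png',p['pixels'])
p=cam('top');pts(p,['lid_edge'],1);p=wr('w15.png',[]);cuffs(p,42,60,(405,620,-330,-165))
E
```

```text
cuff [ 455.2 -265.2] z 54.3 gap dir 0.9 w 3.92 rms 2.04 38
cuff [ 511.3 -210.5] z 54.4 gap dir 1.53 w 0.59 rms 1.8 83
cuff [ 557.9 -270.3] z 54.7 gap dir 1.62 w 0.69 rms 1.71 88
lid_edge 0.74 [ 501.8 -344.4  265.5]
blade_grip 0.76 [258.  274.4  13. ]
mallet_grip 0.83 [487.7 104.1  19.2]
lid_edge 0.91 [ 504.4 -346.7  263.3]
[ 467.1 -143.4  176.1] [ 3.142  0.    -0.009]
cuff [ 455.8 -266.7] z 52.9 gap dir 1.51 w 0.49 rms 1.1 788
cuff [ 510.4 -212. ] z 52.9 gap dir 1.52 w 0.49 rms 1.03 752
cuff [ 556.9 -271.9] z 52.9 gap dir 1.51 w 0.48 rms 1.09 1001
```

View pics/s15.png

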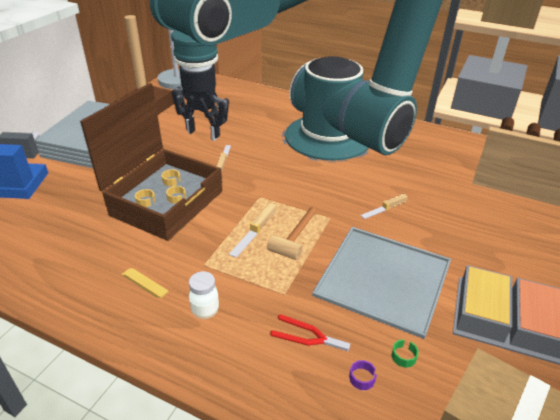

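The view shows all three cuffs inside the case near (145,197), (171,177) and (177,193). The wrist fit gives gaps at 1.51 to 1.52 rad, and the tools are on the mat. Next I'll go over and behind the lid with the fingers shut.

drive_tool(
  increments=[
    {"jaw": 1, "x": 0.2, "y": 0, "z": -0.5, "spin": 0},
    {"jaw": 1, "x": 0.45, "y": 0, "z": -1, "spin": 0},
    {"jaw": 1, "x": 0.45, "y": 0, "z": -1, "spin": 0},
  ],
)

```text
t: 67.3
eef_pos: [505.6, -144.0, 261.3]
ee_rot: [3.14, -0.006, -0.008]
force: [-0.5, 0.2, -0.0]
grip_width: 14.6
grip_force: 0.0
```

drive_tool(
  increments=[
    {"jaw": 1, "x": 0, "y": 0.2, "z": -0.5, "spin": 0},
    {"jaw": 1, "x": 0, "y": 0.7, "z": -0.5, "spin": 0},
    {"jaw": 1, "x": 0, "y": 1, "z": -0.5, "spin": 0},
  ],
)

```text
t: 67.6
eef_pos: [502.7, -225.3, 297.0]
ee_rot: [3.141, -0.001, -0.008]
force: [0.7, 0.6, -0.1]
grip_width: 0.1
grip_force: 0.0
```

drive_tool(
  increments=[
    {"jaw": 1, "x": 0, "y": 0.5, "z": 0, "spin": 0},
    {"jaw": 1, "x": 0, "y": 1, "z": 0, "spin": 0},
  ],
)

```text
t: 67.8
eef_pos: [501.8, -304.9, 296.1]
ee_rot: [3.141, -0.0, -0.008]
force: [0.7, -0.6, 0.7]
grip_width: -0.2
grip_force: 0.0
```

drive_tool(
  increments=[
    {"jaw": 1, "x": 0, "y": 0.5, "z": 0, "spin": 0},
    {"jaw": 1, "x": 0, "y": 1, "z": 0, "spin": 0},
    {"jaw": 1, "x": 0, "y": 1, "z": 0, "spin": 0},
    {"jaw": 1, "x": 0, "y": 1, "z": 0, "spin": 0},
  ],
)

```text
t: 68.2
eef_pos: [501.1, -384.1, 295.3]
ee_rot: [-3.141, 0.001, -0.009]
force: [0.2, 0.2, -0.4]
grip_width: -0.1
grip_force: 0.0
```

```bash
python3 - <<'E'
from h import *
s=get_state();print(s['eef_pos'].round(1),s['ee_rot'].round(3),s['q'].round(2),s['grip_width'])
p=cam('scene');pts(p,['lid_edge','lid_hinge'],1);p=cam('top');pts(p,['lid_edge'],1)
E
```

```text
[ 501.1 -384.1  295.3] [-3.141e+00  1.000e-03 -9.000e-03] [-0.69  0.01  1.4   0.    1.73  0.89] -0.09554249100274657
lid_edge 0.77 [ 501.8 -342.8  263.6]
lid_hinge 0.93 [ 502.3 -343.    77.4]
lid_edge 0.58 [ 502.4 -347.8  261.2]
```

drive_tool(
  increments=[
    {"jaw": 1, "x": 0, "y": 0.05, "z": 0, "spin": -0.3},
    {"jaw": 1, "x": 0, "y": 0.05, "z": 0, "spin": -0.3},
    {"jaw": 1, "x": 0, "y": 0.05, "z": 0, "spin": -0.3},
    {"jaw": 1, "x": 0, "y": 0.05, "z": 0, "spin": -0.3},
    {"jaw": 1, "x": 0, "y": 0.05, "z": 0, "spin": -0.754},
    {"jaw": 1, "x": 0, "y": 0.05, "z": 0, "spin": -0.754},
    {"jaw": 1, "x": 0, "y": 0.05, "z": 0, "spin": -0.754},
    {"jaw": 1, "x": 0, "y": 0.05, "z": 0, "spin": -0.754},
    {"jaw": 1, "x": 0, "y": 0.05, "z": 0, "spin": -0.754},
    {"jaw": 1, "x": 0, "y": 0.05, "z": 0, "spin": -0.754},
    {"jaw": 1, "x": 0, "y": 0.05, "z": 0, "spin": -0.754},
    {"jaw": 1, "x": 0, "y": 0.05, "z": 0, "spin": -0.754},
    {"jaw": 1, "x": 0, "y": 0.05, "z": 0, "spin": -0.754},
  ],
)

```text
t: 69.75
eef_pos: [501.5, -387.2, 296.4]
ee_rot: [3.141, 0.0, 1.57]
force: [-0.4, -0.1, -0.2]
grip_width: 0.2
grip_force: 0.0
```

drive_tool(
  increments=[
    {"jaw": 1, "x": 0, "y": 0, "z": 0.4, "spin": 0},
    {"jaw": 1, "x": 0, "y": 0, "z": 0.8, "spin": 0},
    {"jaw": 1, "x": 0, "y": 0, "z": 1, "spin": 0},
    {"jaw": 1, "x": 0, "y": 0, "z": 1, "spin": 0},
  ],
)

```text
t: 70.15
eef_pos: [500.8, -387.0, 213.9]
ee_rot: [-3.139, -0.002, 1.571]
force: [-1.0, 0.1, 0.5]
grip_width: -0.2
grip_force: 0.0
```

drive_tool(
  increments=[
    {"jaw": 1, "x": 0, "y": 0, "z": 0.12, "spin": 0},
    {"jaw": 1, "x": 0, "y": 0, "z": 0.24, "spin": 0},
    {"jaw": 1, "x": 0, "y": 0, "z": 0.24, "spin": 0},
    {"jaw": 1, "x": 0, "y": 0, "z": 0.24, "spin": 0},
  ],
)

```text
t: 70.55
eef_pos: [501.4, -387.7, 197.3]
ee_rot: [3.141, 0.0, 1.572]
force: [-0.2, 0.1, 0.7]
grip_width: 0.3
grip_force: 0.0
```

drive_tool(
  increments=[
    {"jaw": 1, "x": 0.12, "y": 0, "z": 0.03, "spin": 0},
    {"jaw": 1, "x": 0.24, "y": 0, "z": 0.06, "spin": 0},
    {"jaw": 1, "x": 0.36, "y": 0, "z": 0.1, "spin": 0},
    {"jaw": 1, "x": 0.48, "y": 0, "z": 0.12, "spin": 0},
    {"jaw": 1, "x": 0.6, "y": 0, "z": 0.13, "spin": 0},
    {"jaw": 1, "x": 0.72, "y": 0, "z": 0.14, "spin": 0},
    {"jaw": 1, "x": 0.85, "y": 0, "z": 0.15, "spin": 0},
    {"jaw": 1, "x": 0.98, "y": 0, "z": 0.18, "spin": 0},
    {"jaw": 1, "x": 0.98, "y": 0, "z": 0.18, "spin": 0},
  ],
)

```text
t: 71.45
eef_pos: [501.2, -307.8, 182.3]
ee_rot: [-3.141, -0.001, 1.573]
force: [1.0, 0.4, -0.4]
grip_width: 0.1
grip_force: 0.0
```

```bash
python3 - <<'E'
from h import *
p=cam('scene');pts(p,['lid_edge','lid_hinge'],1);p=cam('top');pts(p,['lid_edge'],1)
E
```

```text
lid_edge 0.71 [ 507.5 -269.3  248. ]
lid_hinge 0.78 [ 504.9 -340.4   73.1]
lid_edge 0.51 [ 505.8 -273.4  247.1]
```

The lid is at 1.19 rad, exactly as planned. I'll continue pushing it shut.

drive_tool(
  increments=[
    {"jaw": 1, "x": 0.16, "y": 0, "z": 0.06, "spin": 0},
    {"jaw": 1, "x": 0.32, "y": 0, "z": 0.14, "spin": 0},
    {"jaw": 1, "x": 0.47, "y": 0, "z": 0.23, "spin": 0},
    {"jaw": 1, "x": 0.6, "y": 0, "z": 0.33, "spin": 0},
    {"jaw": 1, "x": 0.72, "y": 0, "z": 0.44, "spin": 0},
    {"jaw": 1, "x": 0.82, "y": 0, "z": 0.54, "spin": 0},
    {"jaw": 1, "x": 0.86, "y": 0, "z": 0.59, "spin": 0},
    {"jaw": 1, "x": 0.86, "y": 0, "z": 0.59, "spin": 0},
  ],
)

```text
t: 72.5
eef_pos: [500.9, -239.8, 134.5]
ee_rot: [-3.141, -0.001, 1.572]
force: [-0.2, 0.1, -0.5]
grip_width: 0.3
grip_force: 0.0
```

drive_tool(
  increments=[
    {"jaw": 1, "x": 0.1, "y": 0, "z": 0.14, "spin": 0},
    {"jaw": 1, "x": 0.2, "y": 0, "z": 0.28, "spin": 0},
    {"jaw": 1, "x": 0.26, "y": 0, "z": 0.42, "spin": 0},
    {"jaw": 1, "x": 0.31, "y": 0, "z": 0.56, "spin": 0},
    {"jaw": 1, "x": 0.35, "y": 0, "z": 0.7, "spin": 0},
    {"jaw": 1, "x": 0.37, "y": 0, "z": 0.82, "spin": 0},
    {"jaw": 1, "x": 0.38, "y": 0, "z": 0.9, "spin": 0},
    {"jaw": 1, "x": 0.38, "y": 0, "z": 0.9, "spin": 0},
  ],
)

```text
t: 73.3
eef_pos: [500.7, -209.8, 62.2]
ee_rot: [-3.14, -0.001, 1.572]
force: [0.4, -1.0, 0.1]
grip_width: -0.3
grip_force: 0.0
```

```bash
python3 - <<'E'
from h import *
s=get_state();print(s['eef_pos'].round(1),s['force'].round(1))
p=cam('scene');pts(p,['lid_edge','lid_hinge'],1)
E
```

```text
[ 500.7 -209.8   62.2] [ 0.4 -1.   0.1]
lid_edge 0.66 [ 510.2 -146.3   77.5]
lid_hinge 0.76 [ 508.1 -341.5   75.7]
```

drive_tool(
  increments=[
    {"jaw": 1, "x": 0.2, "y": 0, "z": -0.08, "spin": 0},
    {"jaw": 1, "x": 0.4, "y": 0, "z": -0.08, "spin": 0},
    {"jaw": 1, "x": 0.4, "y": 0, "z": -0.02, "spin": 0},
    {"jaw": 1, "x": 0.4, "y": 0, "z": 0.02, "spin": 0},
    {"jaw": 1, "x": 0.4, "y": 0, "z": 0.05, "spin": 0},
    {"jaw": 1, "x": 0.4, "y": 0, "z": 0.05, "spin": 0},
    {"jaw": 1, "x": 0.4, "y": 0, "z": 0.05, "spin": 0},
  ],
)

```text
t: 74.15
eef_pos: [501.0, -178.2, 59.2]
ee_rot: [-3.141, -0.0, 1.572]
force: [-0.6, -0.4, 0.2]
grip_width: -0.0
grip_force: 0.0
```

drive_tool(
  increments=[
    {"jaw": 1, "x": 0, "y": 0, "z": 0.02, "spin": 0},
    {"jaw": 1, "x": 0, "y": 0, "z": 0.03, "spin": 0},
    {"jaw": 1, "x": 0, "y": 0, "z": 0.03, "spin": 0},
  ],
)

```text
t: 74.45
eef_pos: [501.3, -178.3, 57.7]
ee_rot: [3.141, 0.0, 1.572]
force: [-4.4, 1.2, 8.1]
grip_width: -0.2
grip_force: 4.4
```

drive_tool(
  increments=[
    {"jaw": 1, "x": 0, "y": 0, "z": 0.015, "spin": 0},
    {"jaw": 1, "x": 0, "y": 0, "z": 0.015, "spin": 0},
    {"jaw": 1, "x": 0, "y": 0, "z": 0.015, "spin": 0},
  ],
)

```text
t: 74.75
eef_pos: [501.4, -178.3, 57.6]
ee_rot: [3.141, 0.001, 1.572]
force: [-8.1, 3.5, 21.0]
grip_width: 0.2
grip_force: 10.1
```

drive_tool(
  increments=[
    {"jaw": 1, "x": 0, "y": 0, "z": -0.3, "spin": 0},
    {"jaw": 1, "x": 0, "y": 0, "z": -0.8, "spin": 0},
    {"jaw": 1, "x": 0, "y": 0, "z": -1, "spin": 0},
    {"jaw": 1, "x": 0, "y": 0, "z": -1, "spin": 0},
  ],
)

```text
t: 75.15
eef_pos: [502.2, -178.6, 138.4]
ee_rot: [3.138, 0.002, 1.572]
force: [-0.1, -1.3, -0.6]
grip_width: 0.1
grip_force: 0.0
```

drive_tool(
  increments=[
    {"jaw": 1, "x": 0.5, "y": -0.5, "z": -0.5, "spin": 0},
    {"jaw": 1, "x": 1, "y": -1, "z": -0.5, "spin": 0},
    {"jaw": 1, "x": 1, "y": -1, "z": -0.5, "spin": 0},
    {"jaw": 1, "x": 1, "y": -1, "z": -0.5, "spin": 0},
  ],
)

```text
t: 75.55
eef_pos: [419.8, -96.7, 175.5]
ee_rot: [3.141, 0.0, 1.573]
force: [0.5, -0.9, 0.2]
grip_width: 0.0
grip_force: 0.0
```

```bash
python3 - <<'E'
from h import *
for n in('scene','top','wrist'):
    p=cam(n);print(n);pts(p,['lid_edge','lid_hinge','blade_grip','mallet_grip','mat'],2)
    c=cloud(p)
    for y in(-320,-280,-240,-200,-165):
        q=c[(abs(c[:,1]-y)<8)&(abs(c[:,0]-505)<60)&(c[:,2]<130)]
        if len(q):print(y,np.median(q[:,2]).round(1))
E
```

```text
scene
lid_edge 0.84 [ 516.1 -149.2   71.9]
lid_hinge 0.6 [ 503.3 -343.6   77.4]
lid_hinge 0.21 [ 513.7 -148.4   72.1]
blade_grip 0.88 [256.4 275.2  12.6]
blade_grip 0.61 [ 274.6 -221.8   11.7]
mallet_grip 0.94 [487.6 107.4  20.7]
mat 0.96 [516.3  59.7   1. ]
mat 0.6 [482.9  13.6  12.3]
-320 86.8
-280 87.1
-240 86.7
-200 86.7
-165 86.1
top
lid_edge 0.87 [ 508.1 -152.8   75.2]
lid_edge 0.5 [ 513.3 -147.    64.5]
lid_hinge 0.71 [ 501.1 -335.4   76.1]
blade_grip 0.93 [480.5  12.   15.8]
blade_grip 0.77 [253.9 273.3   5.9]
mallet_grip 0.59 [492.8 103.8  16.8]
mat 0.65 [519.8  58.2   1.9]
-320 84.6
-280 85.8
-240 85.8
-200 85.9
-165 85.5
wrist
lid_edge 0.95 [ 517.  -149.6   70. ]
lid_hinge 0.42 [485.9  13.6  17.1]
blade_grip 0.88 [ 274.8 -221.9   10.2]
blade_grip 0.68 [489.   13.6  10.7]
-240 85.7
-200 85.7
-165 85.1
```

The lid is flat along its whole depth (86.8 to 86.1 mm, the same as at the start), it stopped firm at 21 N, and both tools are on the mat. I'm handing in.

```bash
python3 -c "
from workcell import job_done
print(job_done())"
```

```text
the job is handed in; nothing more can be done
None
```

I've handed the job in: all three cuffs from the tray stand flat in the case with their gaps to the front, the lid is shut, and the mallet and blade lie on the cork mat; no verdict was shown.

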